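Fetch the spare castor wheel from behind the supplies and pin it into its fork

ROBOT

A 6-joint arm with a two-finger parallel gripper is mounted at the origin on a cart in front of the work surface, level with it; the furniture and walls round the work are solid. World frame = base frame: x ahead of the robot, y to its left, z up, the work surface at z = 0. Lengths are in m, angles in rad, forces in N, time in s.
With the tool pointing down it reaches from about 0.35 to 0.775 m from the base axis. Payload 5.5 kg.
Tool frame: the origin (TCP) lies midway between the tips of the shut fingers; the grasp point (between the pads) lies 19 mm behind it; z points along the fingers, y is the line along which they close (so a half turn about z gives the same grasp; the last joint's range is limited). The gripper opens to 85 mm and grips with 20 to 120 N. Pads are 22 mm wide; open, the fingers measure 114 mm over their backs; the gripper's body (76 mm by 85 mm) begins 54 mm behind the grasp point. The pads swing forward as they close: fully open they stand 13 mm farther back than shut.
Start: joints at [-0.14, 0.313, 0.046, 1.304, 0, 1.431], TCP at [0.575, -0, 0.231] pointing down, gripper open.
Joint ranges: [-2.76, 2.76], [-0.86, 1.69], [-1.03, 1.26], [-2.2, 2.34], [-1.47, 1.5], [-3.14, 3.14]. Speed limits (rad/s): [2.57, 2.57, 3.14, 3.14, 3.14, 3.14].

INTERFACE

Orientations are given as a unit quaternion [w, x, y, z].
In Python, from workcell import env gives the robot as it stands. The module is installed in compiled form; this text tells all that it offers.
- The arm moves only by the tool carry_out, never from a script. Its argument "series" is a list of rows, each an object with "delta_rot": the turn, a rotation vector about the world's x, y, z normalised to -1 to 1, where 1 is 0.1 rad, a list of three; "travel": the shift along the world's x, y, z normalised to -1 to 1, where 1 is 0.025 m, a list of three; "fingers": the closure, from -1 (fully open) to 1 (shut). In form: [{"delta_rot": [ax, ay, az], "travel": [tx, ty, tz], "fingers": fingers}, ...]. A call has 1 to 5 rows; each row shifts and turns the commanded pose from where the row before left it; what a row does not reach is not made up. A row lasts 1/8 s, in which the tool goes at most 62.5 mm and 10.7 degrees, less where a joint would pass 70% of its speed; a pose out of reach is approached as far as the arm can. A call with a number of a shift or a turn outside -1 to 1 is refused whole. A call with a gripper value outside its range is refused whole. The fingers move at their own pace and stop on an object; "squeeze" is the grip in N (left out, the last holds). Time passes only in rows, so rows that do not move let the fingers close. It gives the time, the measured TCP pose, the force, the opening and the grip force at its end, in the units of the state.
- env.get_state(): the state, without advancing time (a new reading comes with each control period).
- env.read_camera(name): name is "scene" or "side" or "wrist"; returns a dict with "color" (420x560x3 uint8, red, green, blue), "fx", "fy", "cx", "cy" (pixels), "world_from_camera" (4x4, takes a point from camera to world coordinates); the wrist camera has in their place "hand_eye" (4x4, takes a point from camera to tool coordinates, whose origin is the TCP and whose axes are the flange's). Camera axes: x right, y up, looking along -z (the intrinsics and any distortion apply to the point x, -y, -z); pixel columns grow to the right and rows downward; lengths in m; the calibration is good to about 2 mm. A picture is of the moment at which its call begins: read the wrist's pose just before it. There is no depth.
- env.hand_in(): hands the job in; it is judged then, once.
The state is a dict: "clock": time; "joint_pos": joint angles; "qvel": joint speeds; "tau": joint torques, N m; "tcp_pos": TCP position; "orientation": TCP orientation; "wrist_force": force on the tool from outside, world axes, zero at the start; "ft_torque": the same for the moment, N m; "finger_gap": finger opening in m; "grip_force": force on a finger pad.
Only numpy, scipy, OpenCV 4.12 (cv2) and the standard library are available. Lean on these libraries where they do the work, as an engineer would, in place of code of your own. Each camera call takes 0.05 s, during which the arm holds its last target. There are 200 camera calls.

TASK

The castor bolted to the stand needs its wheel, which lies in the wooden tray behind the spray can and the pot of panel pins: first stand these two upright on the rubber mat out of the way, then take the wheel, set it between the two arms of the castor's fork with the holes in line, and push the axle pin from its block down through fork and wheel until its head rests on the upper arm. Finish with the spray can and the pot back in the tray, upright, each where it stood before.

Things in the scene. Friction and masses are not known exactly. Their poses are not given: they have to be found in the camera images.
- spray_can: spray can, dark sleeve with pale bands, 198 mm tall, 64 mm across; its top 33 mm is a grey cap 52 mm across, fixed on, that can be gripped from above. Origin at the centre of its underside, z up its axis. 0.31 kg.
- nail_pot: pot of panel pins, grey with a red screw lid that stays shut, 82 mm tall, 66 mm across (lid 64 mm, its top 14 mm). Origin at the centre of its underside, z up its axis. 0.31 kg.
- castor_wheel: the castor wheel: black tyre, grey web and metal hub, 60 mm across and 24 mm thick over the hub (tyre 22 mm), with a 14 mm bore. It lies flat in the tray. Origin at the centre of its lower hub face, z along its axle; either face may be up. 0.11 kg.
- axle_pin: headed steel axle pin standing head up in the drilled block: shank 11 mm thick, 50 mm long, nose tapered over 7 mm to a 6 mm tip; head 22 mm across, 14 mm high. Origin at the centre of the nose tip, z towards the head; underside of the head at z = 50 mm, top at 64 mm. 0.06 kg.
- castor_fork: fixed stand: plywood board 140 x 100 x 15 mm, at its +x end a green upright bracket (115 mm high) with a castor bolted on, lying on its side. Origin: centre of the board's underside. The fork points along -x, open at that end and at both sides: two flat arms one above the other, 6 mm thick, 31 mm wide (y), tops at z = 50 and 86 mm, 30 mm gap; the crown joining them starts at x = +22 mm.
- axle_seat (a point): point on the fork's upright axle line (x = -22 mm, y = 0 of castor_fork), on the top of the lower arm, where the centre of the wheel's lower face belongs; axes as castor_fork. Both arms have a 14 mm hole on this line near their round ends. The wheel slides in along +x. The upper arm's top, where the pin's head comes to rest, is 36 mm above.
- supply_tray: fixed shallow plywood tray 150 x 208 mm, 24 mm high, 6 mm walls and 6 mm floor. Origin at the centre of its underside, +x away from the robot, y along the long side. The spray can and the pot stand in its front half at about x = -25 mm, y = +52 and -52 mm (either way round), the wheel lies behind and between them at about x = +29 mm, y = 0.
- bench_mat: fixed ribbed dark rubber mat 90 x 190 x 5 mm, y along the long side. Origin at the centre of its underside. The side area: has room for the spray can and the pot side by side.
- pin_block: fixed dark hardwood block 56 x 56 x 56 mm with one upright hole 13 mm across and 53 mm deep in its middle, from which the axle pin is lifted; the pin's head rests on the block's top. Origin at the centre of its underside.
Mind the look-alikes: they are no part of the job. There is more than one size of the spray_can; the job needs the larger.

How it is judged:
By the outcome, as a careful person would: the job done as asked, in the order asked, and still so for the second after the job is handed in, with the robot touching nothing.
It also fails if it takes over 141 s, if anything falls off the work surface, if the arm or the gripper's body presses on something with over 40 N, if the wrist force passes 120 N, or if a joint passes its speed limit or range.

## Working session

There is one attempt and no reset: what is moved stays moved. The work goes in short steps, Python scripts to look and compute and a tool call to move; the robot and the scene stay as the last step left them, time stands still between calls to the robot, and variables do not carry over. Pictures are saved under pics/ and viewed, at most 14 in all, crops included, and the job is handed in when it is done.

Besides the shell and the picture viewer there is one more tool, called after ">>>" by a JSON object that holds its "method" and its "body", one argument or row to a line. carry_out: Moves the arm, as the interface text tells. Its arguments: {"type":"object","properties":{"series":{"type":"array","items":{"type":"object","properties":{"delta_rot":{"type":"array","items":{"type":"number"}},"travel":{"type":"array","items":{"type":"number"}},"fingers":{"type":"number"}}}},"squeeze":{"type":"number"}},"required":["series"]}

```bash
mkdir -p pics
cat > h.py <<'E'
from workcell import env
import numpy as np, cv2
def snap(n,f):
    s=env.get_state(); c=env.read_camera(n)
    cv2.imwrite(f'pics/{f}.png',c['color'][:,:,::-1]); 
    if n=='wrist':
        from scipy.spatial.transform import Rotation as R
        q=s['orientation']; T=np.eye(4); T[:3,:3]=R.from_quat([q[1],q[2],q[3],q[0]]).as_matrix(); T[:3,3]=s['tcp_pos']
        c['world_from_camera']=T@np.array(c['hand_eye'])
    np.savez(f'pics/{f}.npz',**{k:np.array(v) for k,v in c.items()})
    return c
def load(f): return dict(np.load(f'pics/{f}.npz'))
def ray(c,u,v):
    d=np.array([(u-c['cx'])/c['fx'],-(v-c['cy'])/c['fy'],-1]); W=c['world_from_camera']
    return W[:3,3],W[:3,:3]@d
def onz(c,u,v,z):
    o,d=ray(c,u,v); return o+d*(z-o[2])/d[2]
def proj(c,p):
    W=np.linalg.inv(c['world_from_camera']); q=W[:3,:3]@np.array(p)+W[:3,3]
    return c['cx']+c['fx']*q[0]/-q[2], c['cy']-c['fy']*q[1]/-q[2]
E
python3 - <<'E'
from h import *
for n in('scene','side','wrist'):
    c=snap(n,n+'0'); print(n,{k:np.round(v,3).tolist() if not isinstance(v,str) else v for k,v in c.items() if k!='color'})
print(env.get_state())
a=[cv2.imread(f'pics/{n}0.png') for n in('scene','side','wrist')]
E
```

```text
scene {'fx': 389.194, 'fy': 389.194, 'cx': 286.092, 'cy': 211.405, 'world_from_camera': [[-0.909, -0.269, 0.317, 0.827], [0.416, -0.615, 0.67, 0.731], [0.014, 0.741, 0.671, 0.701], [0.0, 0.0, 0.0, 1.0]]}
side {'fx': 391.623, 'fy': 391.623, 'cx': 279.286, 'cy': 209.163, 'world_from_camera': [[-0.896, 0.204, -0.395, 0.133], [-0.443, -0.459, 0.77, 0.867], [-0.025, 0.865, 0.502, 0.545], [0.0, 0.0, 0.0, 1.0]]}
wrist {'fx': 345.626, 'fy': 345.626, 'cx': 272.901, 'cy': 207.585, 'hand_eye': [[0.0, 0.964, 0.267, 0.067], [1.0, 0.0, -0.001, 0.001], [-0.001, 0.267, -0.964, -0.141], [0.0, 0.0, 0.0, 1.0]], 'world_from_camera': [[1.0, -0.0, 0.001, 0.576], [0.0, 0.964, 0.267, 0.068], [-0.001, -0.267, 0.964, 0.372], [0.0, 0.0, 0.0, 1.0]]}
{'clock': 0.15, 'joint_pos': array([-1.39595560e-01,  3.13823987e-01,  4.52460695e-02,  1.30357950e+00,
       -3.84595694e-06,  1.43123177e+00]), 'qvel': array([ 0.00175626, -0.00258457,  0.00543172,  0.0010706 ,  0.0015354 ,
       -0.00100894]), 'tau': array([ 1.76330479e-03, -4.81067133e+01,  2.98815805e+01,  1.39078675e-02,
       -1.10673584e-04, -5.56924022e-05]), 'tcp_pos': array([5.74629325e-01, 4.38417282e-05, 2.30618434e-01]), 'orientation': array([-5.42332991e-04,  7.07117577e-01,  7.07095658e-01, -4.11124488e-04]), 'wrist_force': array([-0.2405479 , -0.13955406,  0.17455683]), 'ft_torque': array([-0.01802622, -0.06960801,  0.05088689]), 'grip_force': 0.0, 'finger_gap': 0.08543234694665644}
```

View pics/scene0.png

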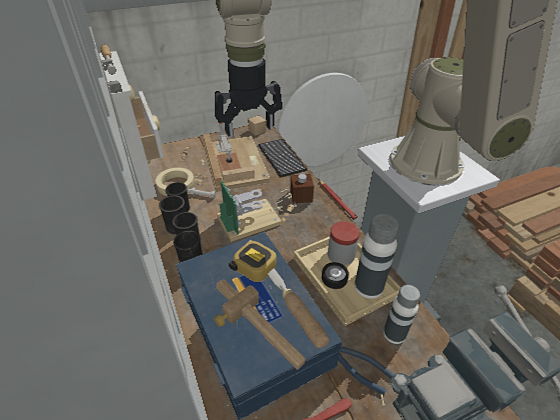

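View pics/side0.png

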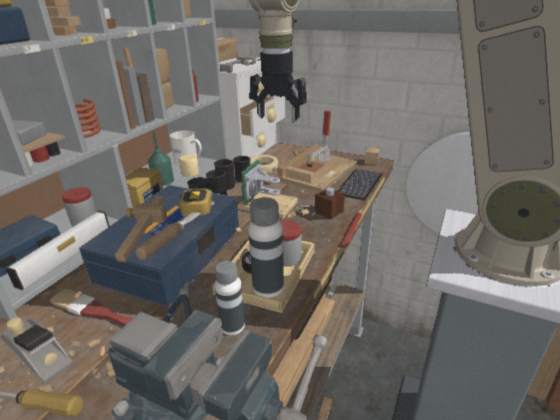

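View pics/wrist0.png

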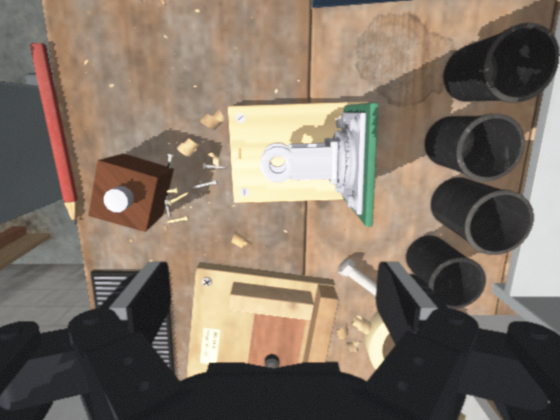

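The scene view shows the large can (cap ~(384,224)), the pot (lid ~(345,232)), the wheel (~(336,273)) in the tray, and the small can outside it (~(409,295)). The mat is at ~(283,157), the block at (302,185). The wrist view shows the fork hole at ~(278,161) and the pin head at ~(118,199).

Run:
```python
from h import *
s=load('scene0');d=load('side0');w=load('wrist0')
def tri(a,b):
    (o1,d1),(o2,d2)=ray(s,*a),ray(d,*b)
    t=np.linalg.lstsq(np.c_[d1,-d2],o2-o1,rcond=None)[0]
    p,q=o1+t[0]*d1,o2+t[1]*d2; return np.round((p+q)/2,3),round(np.linalg.norm(p-q),4)
print('can',tri((384,222),(264,206)),onz(s,384,222,.204))
print('pot',tri((345,231),(289,229)),onz(s,345,231,.088))
print('wheel',onz(s,336,273,.03))
print('fork hole',onz(w,278,161,.086),'board corners',[np.round(onz(w,*p,.015),3) for p in((229,107),(233,202))])
print('pin',onz(w,118,199,.07),'block corners',[np.round(onz(w,*p,.056),3) for p in((106,153),(173,168),(151,231),(90,211))])
print('mat',[np.round(onz(s,*p,.005),3) for p in((259,146),(285,139),(306,167),(281,176))], onz(w,93,270,.005))
print('tray',[np.round(onz(s,*p,.024),3) for p in((294,247),(355,318),(427,288),(357,232))])
```

```text
can (array([0.436, 0.333, 0.199]), np.float64(0.0046)) [0.43767777 0.33439018 0.204     ]
pot (array([0.44 , 0.225, 0.082]), np.float64(0.0009)) [0.44402519 0.23081143 0.088     ]
wheel [0.49337689 0.28783706 0.03      ]
fork hole [0.58014956 0.02839058 0.086     ] board corners [array([0.532, 0.072, 0.015]), array([ 0.533, -0.025,  0.015])]
pin [ 0.43645902 -0.00804277  0.07      ] block corners [array([0.424, 0.032, 0.056]), array([0.484, 0.018, 0.056]), array([ 0.458, -0.043,  0.056]), array([ 0.402, -0.023,  0.056])]
mat [array([ 0.447, -0.289,  0.005]), array([ 0.351, -0.295,  0.005]), array([ 0.358, -0.124,  0.005]), array([ 0.447, -0.112,  0.005])] [ 0.36722126 -0.10917626  0.005     ]
tray [array([0.542, 0.176, 0.024]), array([0.513, 0.399, 0.024]), array([0.332, 0.399, 0.024]), array([0.379, 0.193, 0.024])]
```

>>> {"method": "carry_out", "body": {
  "series": [
    {"travel":[-1,-1,0.8],"delta_rot":[0,0,0],"fingers":-1},
    {"travel":[-1,-1,0.8],"delta_rot":[0,0,0],"fingers":-1},
    {"travel":[-1,-1,0.8],"delta_rot":[0,0,0],"fingers":-1},
    {"travel":[-1,-1,0.8],"delta_rot":[0,0,0],"fingers":-1},
    {"travel":[-1,-1,0.8],"delta_rot":[0,0,0],"fingers":-1}
  ]
}}

```text
clock: 0.78
tcp_pos: [0.449, -0.1256, 0.3317]
orientation: [-0.0, 0.707, 0.707, -0.0]
wrist_force: [-0.5, -0.2, -0.7]
finger_gap: 0.0855
grip_force: 0.0
```

>>> {"method": "carry_out", "body": {
  "series": [
    {"travel":[0,0,0],"delta_rot":[0,0,0],"fingers":-1},
    {"travel":[0,0,0],"delta_rot":[0,0,0],"fingers":-1}
  ]
}}

```text
clock: 1.02
tcp_pos: [0.4501, -0.125, 0.331]
orientation: [-0.0, 0.707, 0.707, 0.0]
wrist_force: [-0.3, -0.9, -1.3]
finger_gap: 0.0854
grip_force: 0.0
```

```bash
python3 -c "
from h import *
snap('wrist','mat'); print(env.get_state()['tcp_pos'])"
```

```text
[ 0.45015932 -0.12461992  0.33062958]
```

>>> {"method": "carry_out", "body": {
  "series": [
    {"travel":[0,1,0],"delta_rot":[0,0,0],"fingers":-1},
    {"travel":[0,1,0],"delta_rot":[0,0,0],"fingers":-1},
    {"travel":[0,1,0],"delta_rot":[0,0,0],"fingers":-1},
    {"travel":[0,1,0],"delta_rot":[0,0,0],"fingers":-1},
    {"travel":[0,1,0],"delta_rot":[0,0,0],"fingers":-1}
  ]
}}

```text
clock: 1.7
tcp_pos: [0.45, 0.0017, 0.3303]
orientation: [-0.001, 0.707, 0.708, -0.0]
wrist_force: [0.5, 0.5, -0.3]
finger_gap: 0.0854
grip_force: 0.0
```

>>> {"method": "carry_out", "body": {
  "series": [
    {"travel":[0,1,0],"delta_rot":[0,0,0],"fingers":-1},
    {"travel":[0,1,0],"delta_rot":[0,0,0],"fingers":-1},
    {"travel":[0,1,0],"delta_rot":[0,0,0],"fingers":-1},
    {"travel":[0,1,0],"delta_rot":[0,0,0],"fingers":-1},
    {"travel":[0,1,0],"delta_rot":[0,0,0],"fingers":-1}
  ]
}}

```text
clock: 2.33
tcp_pos: [0.4498, 0.1268, 0.3302]
orientation: [-0.001, 0.706, 0.708, -0.001]
wrist_force: [1.3, -1.2, -0.6]
finger_gap: 0.0856
grip_force: 0.0
```

>>> {"method": "carry_out", "body": {
  "series": [
    {"travel":[0,1,0],"delta_rot":[0,0,0],"fingers":-1},
    {"travel":[0,1,0],"delta_rot":[0,0,0],"fingers":-1},
    {"travel":[0,1,0],"delta_rot":[0,0,0],"fingers":-1},
    {"travel":[0,1,0],"delta_rot":[0,0,0],"fingers":-1},
    {"travel":[0,1,0],"delta_rot":[0,0,0],"fingers":-1}
  ]
}}

```text
clock: 2.95
tcp_pos: [0.4495, 0.2518, 0.3301]
orientation: [-0.0, 0.706, 0.708, -0.001]
wrist_force: [0.9, 0.1, 1.0]
finger_gap: 0.0853
grip_force: 0.0
```

>>> {"method": "carry_out", "body": {
  "series": [
    {"travel":[0,0,0],"delta_rot":[0,0,0],"fingers":-1},
    {"travel":[0,0,0],"delta_rot":[0,0,0],"fingers":-1}
  ]
}}

```text
clock: 3.2
tcp_pos: [0.4497, 0.2502, 0.3305]
orientation: [-0.0, 0.707, 0.708, -0.001]
wrist_force: [-0.6, -0.7, 0.6]
finger_gap: 0.0852
grip_force: 0.0
```

```bash
python3 -c "
from h import *
snap('wrist','tray'); s=env.get_state();print(s['tcp_pos'],s['clock'],s['orientation'])
cv2.imwrite('pics/both.png',cv2.resize(np.vstack([cv2.imread('pics/mat.png')[40:340],cv2.imread('pics/tray.png')[:300]]),None,fx=1,fy=1))"
```

```text
[0.44980063 0.24987789 0.33077237] 3.25 [-1.04083054e-04  7.06955797e-01  7.07257512e-01 -5.49991121e-04]
```

View pics/both.png

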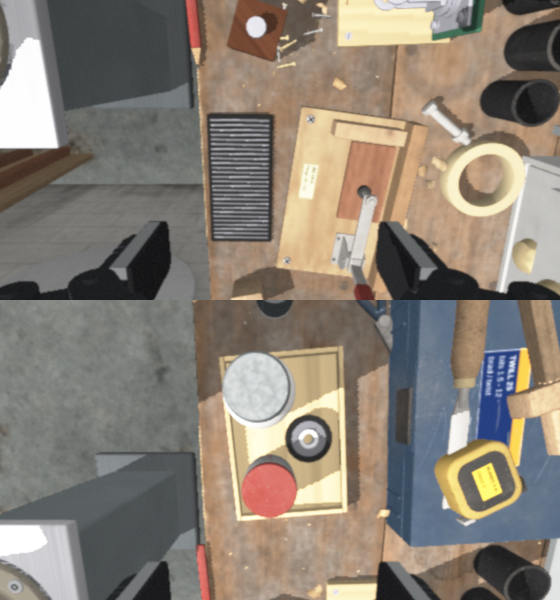

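The mat spans about (208..272, 154..280) in the mat view. In the tray view: can cap at (258,88), pot lid (270,190), wheel hub (308,138), tray corners ~(343,47), (346,210), (238,220).

Run:
```python
from h import *
t=load('tray');m=load('mat')
im=t['color']; hsv=cv2.cvtColor(im,cv2.COLOR_RGB2HSV); g=cv2.cvtColor(im,cv2.COLOR_RGB2GRAY)
def big(mask,roi):
    z=np.zeros_like(mask);x0,y0,x1,y1=roi;z[y0:y1,x0:x1]=mask[y0:y1,x0:x1]
    z=cv2.morphologyEx(z,cv2.MORPH_OPEN,np.ones((3,3),np.uint8))
    return max(cv2.findContours(z,0,2)[0],key=cv2.contourArea)
red=cv2.inRange(hsv,(0,120,90),(8,255,255))|cv2.inRange(hsv,(172,120,90),(180,255,255))
c=big(red,(230,150,310,225));e=cv2.minEnclosingCircle(c);print('lid',e,onz(t,*e[0],.088),'exp r',32*345/(t['world_from_camera'][2,3]-.088))
cap=cv2.inRange(hsv,(0,0,110),(180,60,255));c=big(cap,(215,40,298,132));e=cv2.minEnclosingCircle(c);print('cap',e,cv2.fitEllipse(c),onz(t,*e[0],.204))
ty=cv2.inRange(g,0,60);c=big(ty,(280,105,340,170));e=cv2.minEnclosingCircle(c);print('tyre',e,cv2.fitEllipse(c),onz(t,*e[0],.028))
c=big(cv2.inRange(g,200,255),(297,126,320,150));print('hub',cv2.minEnclosingCircle(c),onz(t,*cv2.minEnclosingCircle(c)[0],.030))
for p in((343,47),(346,210),(238,220)):print('tray',onz(t,*p,.024))
g2=cv2.cvtColor(m['color'],cv2.COLOR_RGB2GRAY)
c=big(cv2.morphologyEx(cv2.inRange(g2,0,70),cv2.MORPH_CLOSE,np.ones((7,7),np.uint8)),(200,140,278,290));r=cv2.minAreaRect(c);print('mat',r,[np.round(onz(m,*p,.005),3) for p in cv2.boxPoints(r)],onz(m,*r[0],.005))
print('pin',onz(m,256,26+40,.07))
```

```text
lid ((268.5185241699219, 189.9110107421875), 27.449810028076172) [0.44606421 0.23200485 0.088     ] exp r 28766.269760488292
cap ((261.0, 92.5), 44.84706115722656) ((258.8875732421875, 92.06080627441406), (72.71492767333984, 85.59895324707031), 157.611572265625) [0.44223468 0.33130945 0.204     ]
tyre ((308.5, 143.5), 20.796733856201172) ((308.2100524902344, 141.95875549316406), (34.298892974853516, 38.7398567199707), 77.50150299072266) [0.49605963 0.27884867 0.028     ]
hub ((307.8888854980469, 136.5), 9.233864784240723) [0.49484056 0.28769302 0.03      ]
tray [0.53427159 0.39196572 0.024     ]
tray [0.54952661 0.19014689 0.024     ]
tray [0.40366665 0.17581031 0.024     ]
mat ((240.5, 217.0), (126.0, 65.0), 90.0) [array([ 0.365, -0.112,  0.005]), array([ 0.452, -0.112,  0.005]), array([ 0.452, -0.299,  0.005]), array([ 0.355, -0.299,  0.005])] [ 0.40604535 -0.20057302  0.005     ]
pin [ 0.43354081 -0.00944584  0.07      ]
```

>>> {"method": "carry_out", "body": {
  "series": [
    {"travel":[-0.11,0.84,0],"delta_rot":[0,0,0],"fingers":-1},
    {"travel":[-0.11,0.84,0],"delta_rot":[0,0,0],"fingers":-1},
    {"travel":[-0.11,0.84,0],"delta_rot":[0,0,0],"fingers":-1},
    {"travel":[-0.11,0.84,-1],"delta_rot":[0,0,0],"fingers":-1},
    {"travel":[0,0,-1],"delta_rot":[0,0,0],"fingers":-1}
  ]
}}

```text
clock: 3.88
tcp_pos: [0.4392, 0.3345, 0.2808]
orientation: [0.0, 0.707, 0.707, 0.0]
wrist_force: [0.8, -0.9, -0.2]
finger_gap: 0.0855
grip_force: 0.0
```

>>> {"method": "carry_out", "body": {
  "series": [
    {"travel":[0,0,-1],"delta_rot":[0,0,0],"fingers":-1},
    {"travel":[0,0,-1],"delta_rot":[0,0,0],"fingers":-1},
    {"travel":[0,0,-1],"delta_rot":[0,0,0],"fingers":-1},
    {"travel":[0,0,-1],"delta_rot":[0,0,0],"fingers":-1},
    {"travel":[0,0,-0.36],"delta_rot":[0,0,0],"fingers":-1}
  ]
}}

```text
clock: 4.5
tcp_pos: [0.4384, 0.3328, 0.1709]
orientation: [-0.0, 0.707, 0.707, -0.001]
wrist_force: [0.6, -0.3, 0.1]
finger_gap: 0.0855
grip_force: 0.0
```

>>> {"method": "carry_out", "body": {
  "series": [
    {"travel":[0,0,0],"delta_rot":[0,0,0],"fingers":1},
    {"travel":[0,0,0],"delta_rot":[0,0,0],"fingers":1},
    {"travel":[0,0,0],"delta_rot":[0,0,0],"fingers":1},
    {"travel":[0,0,0],"delta_rot":[0,0,0],"fingers":1},
    {"travel":[0,0,0],"delta_rot":[0,0,0],"fingers":1}
  ],
  "squeeze": 45
}}

```text
clock: 5.12
tcp_pos: [0.4395, 0.3344, 0.1737]
orientation: [0.0, 0.707, 0.707, 0.001]
wrist_force: [-2.4, -0.1, 6.4]
finger_gap: 0.0515
grip_force: 47.6
```

>>> {"method": "carry_out", "body": {
  "series": [
    {"travel":[0,0,0.4],"delta_rot":[0,0,0],"fingers":1},
    {"travel":[0,0,0.8],"delta_rot":[0,0,0],"fingers":1},
    {"travel":[0,0,1],"delta_rot":[0,0,0],"fingers":1},
    {"travel":[0,0,1],"delta_rot":[0,0,0],"fingers":1},
    {"travel":[0,0,1],"delta_rot":[0,0,0],"fingers":1}
  ]
}}

```text
clock: 5.75
tcp_pos: [0.4389, 0.3339, 0.2781]
orientation: [0.0, 0.707, 0.707, -0.0]
wrist_force: [0.6, 0.1, -2.5]
finger_gap: 0.0513
grip_force: 47.6
```

>>> {"method": "carry_out", "body": {
  "series": [
    {"travel":[0,-0.4,0.8],"delta_rot":[0,0,0],"fingers":1},
    {"travel":[0,-0.9,0],"delta_rot":[0,0,0],"fingers":1},
    {"travel":[0,-1,0],"delta_rot":[0,0,0],"fingers":1},
    {"travel":[0,-1,0],"delta_rot":[0,0,0],"fingers":1},
    {"travel":[0,-1,0],"delta_rot":[0,0,0],"fingers":1}
  ]
}}

```text
clock: 6.38
tcp_pos: [0.4389, 0.2257, 0.2974]
orientation: [0.0, 0.707, 0.707, -0.0]
wrist_force: [0.7, -0.2, -2.7]
finger_gap: 0.0515
grip_force: 47.7
```

```bash
python3 -c "
from h import *
snap('side','lift')"
```

```text
(no output)
```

View pics/lift.png

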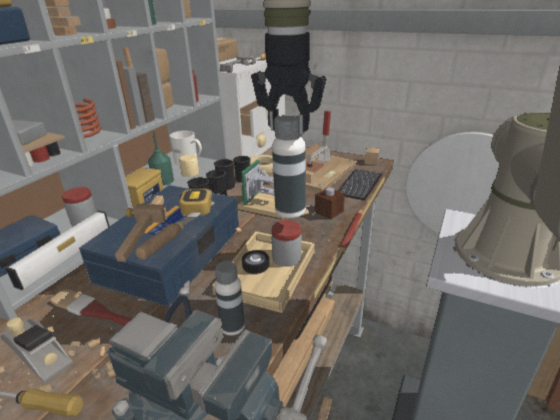

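The can hangs upright from the gripper and the tray is undisturbed. I'll carry on to the mat.

>>> {"method": "carry_out", "body": {
  "series": [
    {"travel":[-0.08,-1,0],"delta_rot":[0,0,0],"fingers":1},
    {"travel":[-0.08,-1,0],"delta_rot":[0,0,0],"fingers":1},
    {"travel":[-0.08,-1,0],"delta_rot":[0,0,0],"fingers":1},
    {"travel":[-0.08,-1,0],"delta_rot":[0,0,0],"fingers":1},
    {"travel":[-0.08,-1,0],"delta_rot":[0,0,0],"fingers":1}
  ]
}}

```text
clock: 7.05
tcp_pos: [0.4289, 0.1007, 0.2975]
orientation: [0.0, 0.707, 0.707, -0.0]
wrist_force: [0.7, 0.0, -2.5]
finger_gap: 0.0513
grip_force: 47.8
```

>>> {"method": "carry_out", "body": {
  "series": [
    {"travel":[-0.08,-1,0],"delta_rot":[0,0,0],"fingers":1},
    {"travel":[-0.08,-1,0],"delta_rot":[0,0,0],"fingers":1},
    {"travel":[-0.08,-1,0],"delta_rot":[0,0,0],"fingers":1},
    {"travel":[-0.08,-1,0],"delta_rot":[0,0,0],"fingers":1},
    {"travel":[-0.08,-1,0],"delta_rot":[0,0,0],"fingers":1}
  ]
}}

```text
clock: 7.68
tcp_pos: [0.4189, -0.0243, 0.2976]
orientation: [0.0, 0.707, 0.707, -0.0]
wrist_force: [0.6, -0.3, -1.9]
finger_gap: 0.0512
grip_force: 47.8
```

>>> {"method": "carry_out", "body": {
  "series": [
    {"travel":[-0.08,-1,0],"delta_rot":[0,0,0],"fingers":1},
    {"travel":[-0.08,-1,0],"delta_rot":[0,0,0],"fingers":1},
    {"travel":[-0.08,-1,0],"delta_rot":[0,0,0],"fingers":1},
    {"travel":[-0.08,-1,0],"delta_rot":[0,0,0],"fingers":1},
    {"travel":[-0.08,-1,0],"delta_rot":[0,0,0],"fingers":1}
  ]
}}

```text
clock: 8.3
tcp_pos: [0.4089, -0.1493, 0.2975]
orientation: [0.0, 0.707, 0.707, -0.0]
wrist_force: [0.2, -0.2, -2.3]
finger_gap: 0.051
grip_force: 47.8
```

>>> {"method": "carry_out", "body": {
  "series": [
    {"travel":[-0.08,-1,0],"delta_rot":[0,0,0],"fingers":1},
    {"travel":[-0.08,-1,0],"delta_rot":[0,0,0],"fingers":1},
    {"travel":[0,-1,0],"delta_rot":[0,0,0],"fingers":1},
    {"travel":[0,-0.7,0],"delta_rot":[0,0,0],"fingers":1},
    {"travel":[0,-0.36,-0.4],"delta_rot":[0,0,0],"fingers":1}
  ]
}}

```text
clock: 8.93
tcp_pos: [0.4054, -0.2511, 0.2875]
orientation: [0.001, 0.707, 0.707, 0.0]
wrist_force: [-0.6, 0.3, -3.4]
finger_gap: 0.0511
grip_force: 47.8
```

>>> {"method": "carry_out", "body": {
  "series": [
    {"travel":[0,0,-1],"delta_rot":[0,0,0],"fingers":1},
    {"travel":[0,0,-1],"delta_rot":[0,0,0],"fingers":1},
    {"travel":[0,0,-1],"delta_rot":[0,0,0],"fingers":1},
    {"travel":[0,0,-0.8],"delta_rot":[0,0,0],"fingers":1},
    {"travel":[0,0,-0.4],"delta_rot":[0,0,0],"fingers":1}
  ]
}}

```text
clock: 9.55
tcp_pos: [0.4043, -0.2489, 0.1807]
orientation: [-0.001, 0.707, 0.707, 0.0]
wrist_force: [-0.6, -0.3, -2.9]
finger_gap: 0.0512
grip_force: 47.8
```

>>> {"method": "carry_out", "body": {
  "series": [
    {"travel":[0,0,-0.1],"delta_rot":[0,0,0],"fingers":1},
    {"travel":[0,0,-0.1],"delta_rot":[0,0,0],"fingers":1},
    {"travel":[0,0,0],"delta_rot":[0,0,0],"fingers":1}
  ]
}}

```text
clock: 9.93
tcp_pos: [0.4053, -0.2502, 0.1778]
orientation: [0.001, 0.707, 0.707, 0.0]
wrist_force: [0.8, -0.7, -2.3]
finger_gap: 0.051
grip_force: 47.8
```

>>> {"method": "carry_out", "body": {
  "series": [
    {"travel":[0,0,-0.08],"delta_rot":[0,0,0],"fingers":1},
    {"travel":[0,0,-0.06],"delta_rot":[0,0,0],"fingers":1},
    {"travel":[0,0,0],"delta_rot":[0,0,0],"fingers":1}
  ]
}}

```text
clock: 10.3
tcp_pos: [0.405, -0.25, 0.1737]
orientation: [-0.0, 0.707, 0.707, 0.0]
wrist_force: [0.2, -0.8, -2.6]
finger_gap: 0.0516
grip_force: 47.8
```

>>> {"method": "carry_out", "body": {
  "series": [
    {"travel":[0,0,-0.04],"delta_rot":[0,0,0],"fingers":1},
    {"travel":[0,0,-0.02],"delta_rot":[0,0,0],"fingers":1},
    {"travel":[0,0,0],"delta_rot":[0,0,0],"fingers":1}
  ]
}}

```text
clock: 10.68
tcp_pos: [0.4051, -0.2502, 0.1728]
orientation: [0.0, 0.707, 0.707, -0.0]
wrist_force: [-0.3, 1.0, 2.3]
finger_gap: 0.0509
grip_force: 48.2
```

>>> {"method": "carry_out", "body": {
  "series": [
    {"travel":[0,0,0],"delta_rot":[0,0,0],"fingers":-1},
    {"travel":[0,0,0],"delta_rot":[0,0,0],"fingers":-1},
    {"travel":[0,0,0],"delta_rot":[0,0,0],"fingers":-1},
    {"travel":[0,0,0],"delta_rot":[0,0,0],"fingers":-1}
  ]
}}

```text
clock: 11.18
tcp_pos: [0.4051, -0.25, 0.1723]
orientation: [0.0, 0.707, 0.707, 0.0]
wrist_force: [0.4, 0.0, 0.7]
finger_gap: 0.0855
grip_force: 0.0
```

>>> {"method": "carry_out", "body": {
  "series": [
    {"travel":[0,0,0.6],"delta_rot":[0,0,0],"fingers":-1},
    {"travel":[0,0,1],"delta_rot":[0,0,0],"fingers":-1},
    {"travel":[0,0,1],"delta_rot":[0,0,0],"fingers":-1},
    {"travel":[0.08,1,0],"delta_rot":[0,0,0],"fingers":-1},
    {"travel":[0.08,1,0],"delta_rot":[0,0,0],"fingers":-1}
  ]
}}

```text
clock: 11.8
tcp_pos: [0.4095, -0.2, 0.2389]
orientation: [0.001, 0.707, 0.707, 0.0]
wrist_force: [0.0, 0.9, 0.3]
finger_gap: 0.0854
grip_force: 0.0
```

>>> {"method": "carry_out", "body": {
  "series": [
    {"travel":[0.08,1,0],"delta_rot":[0,0,0],"fingers":-1},
    {"travel":[0.08,1,0],"delta_rot":[0,0,0],"fingers":-1},
    {"travel":[0.08,1,0],"delta_rot":[0,0,0],"fingers":-1},
    {"travel":[0.08,1,0],"delta_rot":[0,0,0],"fingers":-1},
    {"travel":[0.08,1,0],"delta_rot":[0,0,0],"fingers":-1}
  ]
}}

```text
clock: 12.42
tcp_pos: [0.4194, -0.0743, 0.2385]
orientation: [0.001, 0.707, 0.707, 0.0]
wrist_force: [-0.1, 0.5, 0.2]
finger_gap: 0.0854
grip_force: 0.0
```

>>> {"method": "carry_out", "body": {
  "series": [
    {"travel":[0.08,1,0],"delta_rot":[0,0,0],"fingers":-1},
    {"travel":[0.08,1,0],"delta_rot":[0,0,0],"fingers":-1},
    {"travel":[0.08,1,0],"delta_rot":[0,0,0],"fingers":-1},
    {"travel":[0.08,1,0],"delta_rot":[0,0,0],"fingers":-1},
    {"travel":[0.08,1,0],"delta_rot":[0,0,0],"fingers":-1}
  ]
}}

```text
clock: 13.05
tcp_pos: [0.4294, 0.0508, 0.2385]
orientation: [0.001, 0.707, 0.707, 0.001]
wrist_force: [-0.1, -0.9, 0.5]
finger_gap: 0.0856
grip_force: 0.0
```

>>> {"method": "carry_out", "body": {
  "series": [
    {"travel":[0.1,1,0],"delta_rot":[0,0,0],"fingers":-1},
    {"travel":[0.1,1,0],"delta_rot":[0,0,0],"fingers":-1},
    {"travel":[0.1,1,0],"delta_rot":[0,0,0],"fingers":-1},
    {"travel":[0.1,1,0],"delta_rot":[0,0,0],"fingers":-1},
    {"travel":[0.1,1,0],"delta_rot":[0,0,0],"fingers":-1}
  ]
}}

```text
clock: 13.68
tcp_pos: [0.4419, 0.1759, 0.2385]
orientation: [0.0, 0.707, 0.707, 0.001]
wrist_force: [0.9, 0.6, 0.1]
finger_gap: 0.085
grip_force: 0.0
```

>>> {"method": "carry_out", "body": {
  "series": [
    {"travel":[0,0,0],"delta_rot":[0,0,0],"fingers":-1},
    {"travel":[0,0,0],"delta_rot":[0,0,0],"fingers":-1}
  ]
}}

```text
clock: 13.92
tcp_pos: [0.4415, 0.1747, 0.2378]
orientation: [0.0, 0.707, 0.707, 0.0]
wrist_force: [0.5, -0.4, -0.0]
finger_gap: 0.0851
grip_force: 0.0
```

Run:
```python
from h import *
c=snap('wrist','tray2'); s=env.get_state();print(s['tcp_pos'],s['clock'])
snap('scene','scene2')
a=cv2.imread('pics/tray2.png')[:330]; b=cv2.imread('pics/scene2.png')[100:300,230:510]
cv2.imwrite('pics/v3.png',np.vstack([a[:330],cv2.resize(b,None,fx=2,fy=2)[:250]]))
```

```text
[0.44154068 0.17442863 0.23774574] 13.975
```

View pics/v3.png

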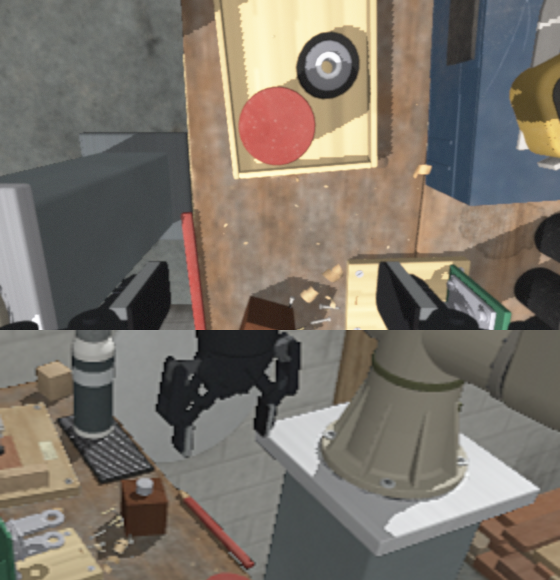

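The can stands on the mat. The lid is at ~(277,126), the wheel at ~(328,64).

Run:
```python
from h import *
t=load('tray2');im=t['color'];hsv=cv2.cvtColor(im,cv2.COLOR_RGB2HSV);g=cv2.cvtColor(im,cv2.COLOR_RGB2GRAY)
red=(cv2.inRange(hsv,(0,90,60),(10,255,255))|cv2.inRange(hsv,(170,90,60),(180,255,255)));red[:,:225]=0;red[180:]=0;red[:,330:]=0
c=max(cv2.findContours(red,0,2)[0],key=cv2.contourArea);e=cv2.fitEllipse(cv2.convexHull(c));print(e,cv2.minEnclosingCircle(c),onz(t,*e[0],.088))
print('wheel',onz(t,328,65,.03))
print('tray',[onz(t,*p,.024) for p in((237,179),(377,165))])
d=load('mat');print('forkpin in mat',onz(d,256,66,.07))
```

```text
((276.5152893066406, 125.54878997802734), (76.67526245117188, 78.30196380615234), 13.079988479614258) ((276.5736083984375, 125.41410827636719), 39.32754135131836) [0.44619366 0.2312714  0.088     ]
wheel [0.49512872 0.28457672 0.03      ]
tray [array([0.40590477, 0.1746165 , 0.024     ]), array([0.55070085, 0.18927346, 0.024     ])]
forkpin in mat [ 0.43354081 -0.00944584  0.07      ]
```

>>> {"method": "carry_out", "body": {
  "series": [
    {"travel":[0.06,0.76,0],"delta_rot":[0,0,0],"fingers":-1},
    {"travel":[0.06,0.75,0],"delta_rot":[0,0,0],"fingers":-1},
    {"travel":[0.06,0.75,-0.7],"delta_rot":[0,0,0],"fingers":-1},
    {"travel":[0,0,-1],"delta_rot":[0,0,0],"fingers":-1},
    {"travel":[0,0,-1],"delta_rot":[0,0,0],"fingers":-1}
  ]
}}

```text
clock: 14.65
tcp_pos: [0.4462, 0.2319, 0.1692]
orientation: [0.0, 0.707, 0.707, 0.0]
wrist_force: [0.2, 0.1, -1.0]
finger_gap: 0.0854
grip_force: 0.0
```

>>> {"method": "carry_out", "body": {
  "series": [
    {"travel":[0,0,-1],"delta_rot":[0,0,0],"fingers":-1},
    {"travel":[0,0,-1],"delta_rot":[0,0,0],"fingers":-1},
    {"travel":[0,0,-1],"delta_rot":[0,0,0],"fingers":-1},
    {"travel":[0,0,-1],"delta_rot":[0,0,0],"fingers":-1},
    {"travel":[0,0,-1],"delta_rot":[0,0,0],"fingers":-1}
  ]
}}

```text
clock: 15.28
tcp_pos: [0.4462, 0.2316, 0.0441]
orientation: [0.0, 0.707, 0.707, 0.0]
wrist_force: [1.0, -0.2, -0.6]
finger_gap: 0.0851
grip_force: 0.0
```

>>> {"method": "carry_out", "body": {
  "series": [
    {"travel":[0,0,0],"delta_rot":[0,0,0],"fingers":1},
    {"travel":[0,0,0],"delta_rot":[0,0,0],"fingers":1},
    {"travel":[0,0,0],"delta_rot":[0,0,0],"fingers":1},
    {"travel":[0,0,0],"delta_rot":[0,0,0],"fingers":1}
  ],
  "squeeze": 45
}}

```text
clock: 15.78
tcp_pos: [0.4464, 0.2316, 0.0453]
orientation: [0.0, 0.707, 0.707, 0.0]
wrist_force: [-0.1, -0.4, -3.3]
finger_gap: 0.0644
grip_force: 50.5
```

>>> {"method": "carry_out", "body": {
  "series": [
    {"travel":[0,0,0.4],"delta_rot":[0,0,0],"fingers":1},
    {"travel":[0,0,0.8],"delta_rot":[0,0,0],"fingers":1},
    {"travel":[0,0,1],"delta_rot":[0,0,0],"fingers":1},
    {"travel":[0,0,1],"delta_rot":[0,0,0],"fingers":1},
    {"travel":[0,0,0.8],"delta_rot":[0,0,0],"fingers":1}
  ]
}}

```text
clock: 16.4
tcp_pos: [0.4464, 0.2316, 0.1468]
orientation: [0.0, 0.707, 0.707, 0.001]
wrist_force: [-0.2, 0.1, -3.7]
finger_gap: 0.0647
grip_force: 50.8
```

>>> {"method": "carry_out", "body": {
  "series": [
    {"travel":[-0.1,-0.5,0],"delta_rot":[0,0,0],"fingers":1},
    {"travel":[-0.1,-1,0],"delta_rot":[0,0,0],"fingers":1},
    {"travel":[-0.1,-1,0],"delta_rot":[0,0,0],"fingers":1},
    {"travel":[-0.1,-1,0],"delta_rot":[0,0,0],"fingers":1},
    {"travel":[-0.1,-1,0],"delta_rot":[0,0,0],"fingers":1}
  ]
}}

```text
clock: 17.02
tcp_pos: [0.4323, 0.1175, 0.1439]
orientation: [-0.0, 0.707, 0.707, -0.001]
wrist_force: [0.6, -0.8, -4.0]
finger_gap: 0.0646
grip_force: 51.1
```

>>> {"method": "carry_out", "body": {
  "series": [
    {"travel":[-0.1,-1,0],"delta_rot":[0,0,0],"fingers":1},
    {"travel":[-0.1,-1,0],"delta_rot":[0,0,0],"fingers":1},
    {"travel":[-0.1,-1,0],"delta_rot":[0,0,0],"fingers":1},
    {"travel":[-0.1,-1,0],"delta_rot":[0,0,0],"fingers":1},
    {"travel":[-0.1,-1,0],"delta_rot":[0,0,0],"fingers":1}
  ]
}}

```text
clock: 17.65
tcp_pos: [0.4196, -0.0072, 0.144]
orientation: [-0.001, 0.707, 0.707, -0.001]
wrist_force: [0.1, 0.5, -4.6]
finger_gap: 0.0647
grip_force: 51.1
```

>>> {"method": "carry_out", "body": {
  "series": [
    {"travel":[-0.1,-1,0],"delta_rot":[0,0,0],"fingers":1},
    {"travel":[-0.1,-1,0],"delta_rot":[0,0,0],"fingers":1},
    {"travel":[-0.1,-1,0],"delta_rot":[0,0,0],"fingers":1},
    {"travel":[-0.1,-1,0],"delta_rot":[0,0,0],"fingers":1},
    {"travel":[-0.1,-0.7,0],"delta_rot":[0,0,0],"fingers":1}
  ]
}}

```text
clock: 18.27
tcp_pos: [0.4072, -0.1246, 0.144]
orientation: [-0.001, 0.708, 0.707, -0.0]
wrist_force: [-0.7, -0.1, -3.4]
finger_gap: 0.065
grip_force: 51.0
```

>>> {"method": "carry_out", "body": {
  "series": [
    {"travel":[-0.14,-0.38,0],"delta_rot":[0,0,0],"fingers":1},
    {"travel":[0,0,-1],"delta_rot":[0,0,0],"fingers":1},
    {"travel":[0,0,-1],"delta_rot":[0,0,0],"fingers":1},
    {"travel":[0,0,-1],"delta_rot":[0,0,0],"fingers":1},
    {"travel":[0,0,-0.8],"delta_rot":[0,0,0],"fingers":1}
  ]
}}

```text
clock: 18.9
tcp_pos: [0.4038, -0.1324, 0.0485]
orientation: [-0.001, 0.707, 0.707, -0.0]
wrist_force: [0.0, -0.2, -3.2]
finger_gap: 0.0647
grip_force: 51.1
```

>>> {"method": "carry_out", "body": {
  "series": [
    {"travel":[0,0,-0.1],"delta_rot":[0,0,0],"fingers":1},
    {"travel":[0,0,-0.06],"delta_rot":[0,0,0],"fingers":1},
    {"travel":[0,0,-0.04],"delta_rot":[0,0,0],"fingers":1},
    {"travel":[0,0,0],"delta_rot":[0,0,0],"fingers":1}
  ]
}}

```text
clock: 19.4
tcp_pos: [0.4055, -0.1333, 0.0454]
orientation: [0.001, 0.707, 0.707, 0.0]
wrist_force: [0.3, -0.4, -3.1]
finger_gap: 0.0647
grip_force: 51.1
```

>>> {"method": "carry_out", "body": {
  "series": [
    {"travel":[0,0,0.4],"delta_rot":[0,0,0],"fingers":1},
    {"travel":[0,-0.5,0],"delta_rot":[0,0,0],"fingers":1},
    {"travel":[0,-0.5,0],"delta_rot":[0,0,0],"fingers":1},
    {"travel":[0,0,-0.3],"delta_rot":[0,0,0],"fingers":1},
    {"travel":[0,0,-0.1],"delta_rot":[0,0,0],"fingers":1}
  ]
}}

```text
clock: 20.02
tcp_pos: [0.4042, -0.1578, 0.0438]
orientation: [-0.001, 0.707, 0.707, -0.0]
wrist_force: [-0.3, -0.3, -4.7]
finger_gap: 0.0646
grip_force: 51.2
```

>>> {"method": "carry_out", "body": {
  "series": [
    {"travel":[0,0,-0.04],"delta_rot":[0,0,0],"fingers":1},
    {"travel":[0,0,-0.02],"delta_rot":[0,0,0],"fingers":1},
    {"travel":[0,0,0],"delta_rot":[0,0,0],"fingers":1}
  ]
}}

```text
clock: 20.4
tcp_pos: [0.4042, -0.1575, 0.0434]
orientation: [-0.001, 0.707, 0.707, -0.0]
wrist_force: [-3.7, 0.4, 5.0]
finger_gap: 0.0641
grip_force: 52.1
```

>>> {"method": "carry_out", "body": {
  "series": [
    {"travel":[0,0,0],"delta_rot":[0,0,0],"fingers":-1},
    {"travel":[0,0,0],"delta_rot":[0,0,0],"fingers":-1},
    {"travel":[0,0,0],"delta_rot":[0,0,0],"fingers":-1},
    {"travel":[0,0,1],"delta_rot":[0,0,0],"fingers":-1},
    {"travel":[0,0,1],"delta_rot":[0,0,0],"fingers":-1}
  ]
}}

```text
clock: 21.02
tcp_pos: [0.405, -0.1579, 0.0937]
orientation: [-0.0, 0.707, 0.707, 0.0]
wrist_force: [-0.3, -0.3, -0.9]
finger_gap: 0.0856
grip_force: 0.0
```

>>> {"method": "carry_out", "body": {
  "series": [
    {"travel":[0,0,1],"delta_rot":[0,0,0],"fingers":-1},
    {"travel":[0,0,1],"delta_rot":[0,0,0],"fingers":-1},
    {"travel":[0,0,1],"delta_rot":[0,0,0],"fingers":-1},
    {"travel":[0,1,1],"delta_rot":[0,0,0],"fingers":-1},
    {"travel":[0,1,1],"delta_rot":[0,0,0],"fingers":-1}
  ]
}}

```text
clock: 21.65
tcp_pos: [0.4052, -0.1077, 0.2192]
orientation: [0.0, 0.707, 0.707, 0.0]
wrist_force: [0.4, -0.1, -0.6]
finger_gap: 0.0858
grip_force: 0.0
```

Run:
```python
from h import *
s=env.get_state();print(s['tcp_pos'],s['clock'],s['joint_pos'].round(3))
snap('wrist','mat2');snap('side','side2')
a=cv2.imread('pics/mat2.png'); b=cv2.imread('pics/side2.png')[90:230,220:420]
cv2.imwrite('pics/v4.png',np.vstack([a[:300],cv2.resize(b,(420,294))[:,:].copy() if 0 else cv2.copyMakeBorder(cv2.resize(b,(420,294)),0,0,0,140,0)]))
```

```text
[ 0.40518396 -0.10767536  0.21918283] 21.65 [-0.452  0.016 -0.343  1.211  0.     1.12 ]
```

View pics/v4.png

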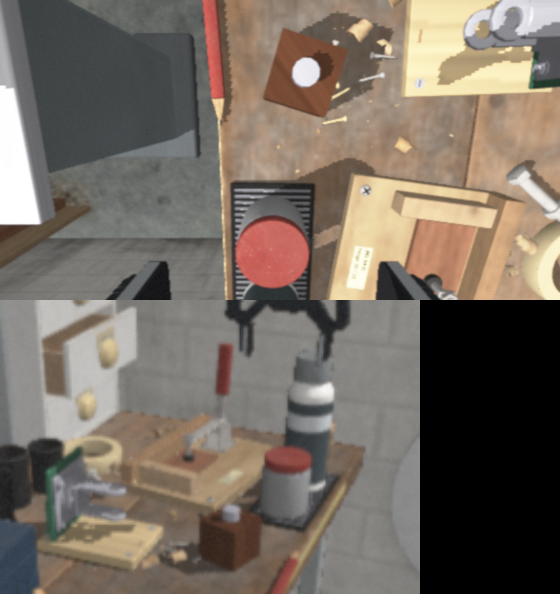

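Both stand upright on the mat. The pin head is at ~(306,72) in the wrist view. Next I go above the wheel, turning the tool by 90°.

>>> {"method": "carry_out", "body": {
  "series": [
    {"travel":[0.225,0.985,0],"delta_rot":[0,0,0.982],"fingers":-1},
    {"travel":[0.225,0.985,0],"delta_rot":[0,0,0.982],"fingers":-1},
    {"travel":[0.225,0.985,0],"delta_rot":[0,0,0.982],"fingers":-1},
    {"travel":[0.225,0.985,0],"delta_rot":[0,0,0.982],"fingers":-1},
    {"travel":[0.225,0.985,0],"delta_rot":[0,0,0.982],"fingers":-1}
  ]
}}

```text
clock: 22.38
tcp_pos: [0.4334, 0.0154, 0.2174]
orientation: [-0.0, 0.513, 0.859, -0.0]
wrist_force: [-0.4, -0.6, 0.3]
finger_gap: 0.0853
grip_force: 0.0
```

>>> {"method": "carry_out", "body": {
  "series": [
    {"travel":[0.225,0.985,0],"delta_rot":[0,0,0.982],"fingers":-1},
    {"travel":[0.225,0.985,0],"delta_rot":[0,0,0.982],"fingers":-1},
    {"travel":[0.225,0.985,0],"delta_rot":[0,0,0.982],"fingers":-1},
    {"travel":[0.225,0.985,0],"delta_rot":[0,0,0.982],"fingers":-1},
    {"travel":[0.225,0.985,0],"delta_rot":[0,0,0.982],"fingers":-1}
  ]
}}

```text
clock: 23.0
tcp_pos: [0.4617, 0.1385, 0.2173]
orientation: [-0.0, 0.289, 0.957, -0.0]
wrist_force: [-0.1, 0.2, 0.3]
finger_gap: 0.0859
grip_force: 0.0
```

>>> {"method": "carry_out", "body": {
  "series": [
    {"travel":[0.225,0.985,0],"delta_rot":[0,0,0.982],"fingers":-1},
    {"travel":[0.225,0.985,0],"delta_rot":[0,0,0.982],"fingers":-1},
    {"travel":[0.225,0.985,0],"delta_rot":[0,0,0.982],"fingers":-1},
    {"travel":[0.225,0.985,0],"delta_rot":[0,0,0.982],"fingers":-1},
    {"travel":[0.225,0.985,0],"delta_rot":[0,0,0.982],"fingers":-1}
  ]
}}

```text
clock: 23.62
tcp_pos: [0.4899, 0.2617, 0.2171]
orientation: [-0.0, 0.047, 0.999, -0.0]
wrist_force: [0.5, 0.1, 0.5]
finger_gap: 0.0857
grip_force: 0.0
```

>>> {"method": "carry_out", "body": {
  "series": [
    {"travel":[0.225,0.985,0],"delta_rot":[0,0,0.982],"fingers":-1},
    {"travel":[0,0,0],"delta_rot":[0,0,0],"fingers":-1},
    {"travel":[0,0,0],"delta_rot":[0,0,0],"fingers":-1}
  ]
}}

```text
clock: 24.0
tcp_pos: [0.4949, 0.2852, 0.2175]
orientation: [-0.001, 0.001, 1.0, -0.0]
wrist_force: [-0.1, -0.1, -0.2]
finger_gap: 0.0853
grip_force: 0.0
```

Run:
```python
from h import *
s=env.get_state();print(s['tcp_pos'],s['clock'],s['orientation'].round(4),s['joint_pos'].round(3))
t=snap('wrist','wheel');g=cv2.cvtColor(t['color'],cv2.COLOR_RGB2GRAY)
p=proj(t,(.495,.286,.03));print('expected',p)
x,y=map(int,p);m=cv2.inRange(g,0,70);z=np.zeros_like(m);z[y-70:y+70,x-70:x+70]=m[y-70:y+70,x-70:x+70]
c=max(cv2.findContours(z,0,2)[0],key=cv2.contourArea);e=cv2.fitEllipse(cv2.convexHull(c));print(e,onz(t,*e[0],.029))
cir=cv2.HoughCircles(cv2.GaussianBlur(g,(5,5),1),cv2.HOUGH_GRADIENT,1,20,param1=100,param2=20,minRadius=25,maxRadius=42)
print([ (k,onz(t,k[0],k[1],.029).round(4)) for k in cir[0] if abs(k[0]-x)<30 and abs(k[1]-y)<30])
m2=load('mat2');print('pin',onz(m2,306,72,.07))
cv2.imwrite('pics/wheelv.png',t['color'][:,:,::-1])
```

```text
[0.49488856 0.2851761  0.21749604] 24.0 [-6.e-04  5.e-04  1.e+00 -4.e-04] [ 0.382  0.311  0.009  1.27  -0.     0.383]
expected (np.float64(273.9830278623462), np.float64(182.8218853080983))
((272.93743896484375, 181.4219512939453), (57.93613815307617, 59.425575256347656), 0.4443877637386322) [0.49381857 0.2849882  0.029     ]
[(array([272.5, 177.5,  27.1], dtype=float32), array([0.49  , 0.2846, 0.029 ]))]
pin [ 0.433046   -0.01001414  0.07      ]
```

View pics/wheelv.png

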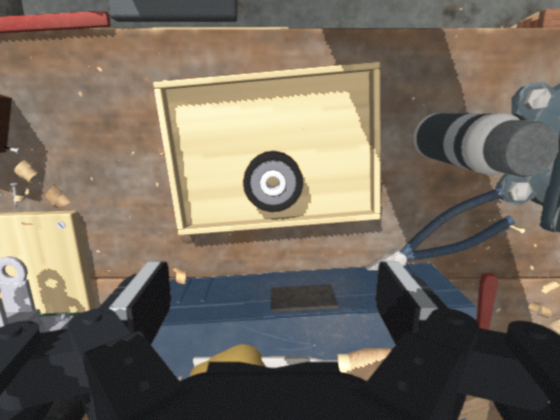

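The wheel hub is at (273,182), directly under the tool, and the tray is now clear.

>>> {"method": "carry_out", "body": {
  "series": [
    {"travel":[-0.03,0,-1],"delta_rot":[0,0,0],"fingers":-1},
    {"travel":[0,0,-1],"delta_rot":[0,0,0],"fingers":-1},
    {"travel":[0,0,-1],"delta_rot":[0,0,0],"fingers":-1},
    {"travel":[0,0,-1],"delta_rot":[0,0,0],"fingers":-1},
    {"travel":[0,0,-1],"delta_rot":[0,0,0],"fingers":-1}
  ]
}}

```text
clock: 24.68
tcp_pos: [0.4943, 0.2849, 0.0927]
orientation: [0.0, 0.001, 1.0, 0.0]
wrist_force: [-0.2, -0.7, -0.2]
finger_gap: 0.0854
grip_force: 0.0
```

>>> {"method": "carry_out", "body": {
  "series": [
    {"travel":[0,0,-1],"delta_rot":[0,0,0],"fingers":-1},
    {"travel":[0,0,-1],"delta_rot":[0,0,0],"fingers":-1},
    {"travel":[0,0,-1],"delta_rot":[0,0,0],"fingers":-1},
    {"travel":[0,0,-0.4],"delta_rot":[0,0,0],"fingers":-1},
    {"travel":[0,0,0],"delta_rot":[0,0,0],"fingers":-1}
  ]
}}

```text
clock: 25.3
tcp_pos: [0.4939, 0.2853, 0.008]
orientation: [-0.001, 0.0, 1.0, -0.0]
wrist_force: [-0.2, 0.5, 0.7]
finger_gap: 0.0855
grip_force: 0.0
```

>>> {"method": "carry_out", "body": {
  "series": [
    {"travel":[0,0,0],"delta_rot":[0,0,0],"fingers":1},
    {"travel":[0,0,0],"delta_rot":[0,0,0],"fingers":1},
    {"travel":[0,0,0],"delta_rot":[0,0,0],"fingers":1},
    {"travel":[0,0,0],"delta_rot":[0,0,0],"fingers":1}
  ],
  "squeeze": 40
}}

```text
clock: 25.8
tcp_pos: [0.4953, 0.2862, 0.0101]
orientation: [0.001, -0.0, 1.0, 0.0]
wrist_force: [-0.5, -2.6, 6.6]
finger_gap: 0.0592
grip_force: 42.1
```

>>> {"method": "carry_out", "body": {
  "series": [
    {"travel":[0,0,0.4],"delta_rot":[0,0,0],"fingers":1},
    {"travel":[0,0,0.8],"delta_rot":[0,0,0],"fingers":1},
    {"travel":[0,0,1],"delta_rot":[0,0,0],"fingers":1},
    {"travel":[0,0,1],"delta_rot":[0,0,0],"fingers":1},
    {"travel":[0,0,1],"delta_rot":[0,0,0],"fingers":1}
  ]
}}

```text
clock: 26.42
tcp_pos: [0.4944, 0.2861, 0.115]
orientation: [0.0, -0.0, 1.0, 0.0]
wrist_force: [0.3, -0.6, -1.5]
finger_gap: 0.0586
grip_force: 43.2
```

>>> {"method": "carry_out", "body": {
  "series": [
    {"travel":[0,-0.5,0],"delta_rot":[0,0,0],"fingers":1},
    {"travel":[0,-1,0],"delta_rot":[0,0,0],"fingers":1},
    {"travel":[0,-1,0],"delta_rot":[0,0,0],"fingers":1},
    {"travel":[0,-1,0],"delta_rot":[0,0,0],"fingers":1},
    {"travel":[0,0,0],"delta_rot":[0,0,0],"fingers":1}
  ]
}}

```text
clock: 27.05
tcp_pos: [0.4934, 0.1964, 0.1123]
orientation: [-0.001, 0.001, 1.0, -0.0]
wrist_force: [0.5, 0.6, -0.8]
finger_gap: 0.0589
grip_force: 43.3
```

Run:
```python
from h import *
s=env.get_state();print(s['tcp_pos'],s['clock'],s['orientation'].round(4))
snap('side','s3');snap('scene','c3')
def crop(f,p,sc,w=260,h=200):
    a=cv2.imread(f'pics/{f}.png');x,y=p;ww,hh=int(w/sc/2),int(h/sc/2)
    a=cv2.copyMakeBorder(a,100,100,100,100,0);x+=100;y+=100
    o=cv2.resize(a[y-hh:y+hh,x-ww:x+ww],(w,h),interpolation=cv2.INTER_CUBIC)
    print(f,'origin',x-ww-100,y-hh-100,'scale',sc);return o
d=load('wrist0')
top=np.hstack([crop('wrist0',(278,161),4),crop('mat2',(487,30),4),crop('wheel',(20,268),4)])
s3,c3=load('s3'),load('c3');tp=s['tcp_pos']
ps=[int(round(v)) for v in proj(s3,tp)];pc=[int(round(v)) for v in proj(c3,tp)]
print(ps,pc)
bot=np.hstack([crop('s3',ps,3,390,300),crop('c3',pc,3,390,300)])
cv2.imwrite('pics/v5.png',np.vstack([top,bot]))
```

```text
[0.49341505 0.19641808 0.11233252] 27.05 [-1.0e-03  1.2e-03  1.0e+00 -3.0e-04]
wrist0 origin 246 136 scale 4
mat2 origin 455 5 scale 4
wheel origin -12 243 scale 4
[273, 206] [319, 219]
s3 origin 208 156 scale 3
c3 origin 254 169 scale 3
```

View pics/v5.png

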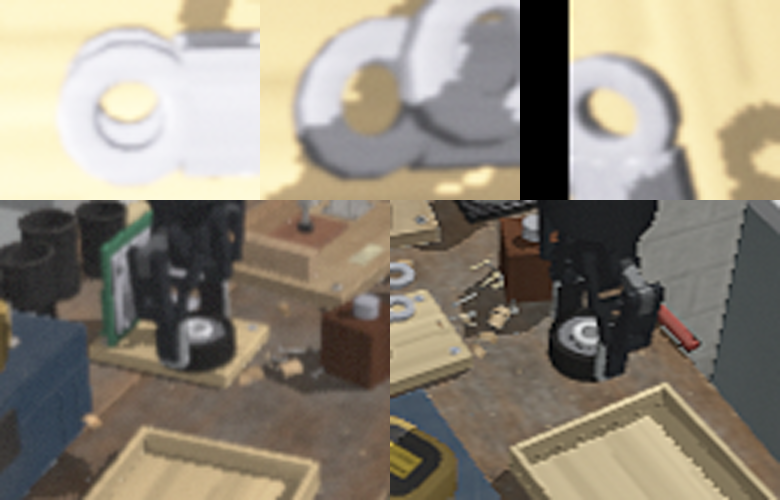

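Run:
```python
from h import *
V=[('wrist0',278.4,165.3),('mat2',483,29.3),('wheel',10.75,271)]
for f,u,v in V: print(f,onz(load(f),u,v,.086).round(4), 'tip?',load(f)['world_from_camera'][:3,3].round(3))
A=np.zeros((3,3));b=np.zeros(3)
for f,u,v in V:
    o,d=ray(load(f),u,v);d/=np.linalg.norm(d);P=np.eye(3)-np.outer(d,d);A+=P;b+=P@o
print(np.linalg.solve(A,b))
print('pin',[onz(load(f),u,v,.07).round(4) for f,u,v in(('wrist0',118,199),('mat',256,66),('mat2',306,72))])
c=load('wrist0');print('fork screws/board',[onz(c,*p,.015).round(4) for p in((229,107),(233,202))])
```

```text
wrist0 [0.5805 0.0248 0.086 ] tip? [0.576 0.068 0.372]
mat2 [0.5586 0.0171 0.086 ] tip? [ 0.407 -0.04   0.361]
wheel [0.561  0.0585 0.086 ] tip? [0.429 0.285 0.359]
[0.58100268 0.02278469 0.04554752]
pin [array([ 0.4365, -0.008 ,  0.07  ]), array([ 0.4335, -0.0094,  0.07  ]), array([ 0.433, -0.01 ,  0.07 ])]
fork screws/board [array([0.5323, 0.0722, 0.015 ]), array([ 0.5333, -0.0251,  0.015 ])]
```

Run:
```python
from h import *
for f,u,v,z in [('wrist0',278.4,165.3,.086),('mat2',483,29.3,.05),('mat2',513.7,9.2,.086),('wheel',10.75,271,.05)]: print(f,onz(load(f),u,v,z).round(4))
```

```text
wrist0 [0.5805 0.0248 0.086 ]
mat2 [0.5786 0.0246 0.05  ]
mat2 [0.5784 0.03   0.086 ]
wheel [0.5785 0.0286 0.05  ]
```

>>> {"method": "carry_out", "body": {
  "series": [
    {"travel":[0.23,-0.99,0],"delta_rot":[0,0,0],"fingers":1},
    {"travel":[0,-0.99,0],"delta_rot":[0,0,0],"fingers":1},
    {"travel":[0,-0.99,0],"delta_rot":[0,0,0],"fingers":1},
    {"travel":[0,-0.99,0],"delta_rot":[0,0,0],"fingers":1},
    {"travel":[0,-0.99,0],"delta_rot":[0,0,0],"fingers":1}
  ]
}}

```text
clock: 27.78
tcp_pos: [0.5, 0.0747, 0.113]
orientation: [-0.0, -0.001, 1.0, 0.0]
wrist_force: [0.2, 0.2, -1.2]
finger_gap: 0.0591
grip_force: 43.3
```

>>> {"method": "carry_out", "body": {
  "series": [
    {"travel":[0,-0.99,0],"delta_rot":[0,0,0],"fingers":1},
    {"travel":[0,-0.99,0],"delta_rot":[0,0,0],"fingers":1},
    {"travel":[0,0,-1],"delta_rot":[0,0,0],"fingers":1},
    {"travel":[0,0,-1],"delta_rot":[0,0,0],"fingers":1},
    {"travel":[0,0,-0.22],"delta_rot":[0,0,0],"fingers":1}
  ]
}}

```text
clock: 28.4
tcp_pos: [0.4986, 0.0259, 0.0561]
orientation: [-0.002, -0.001, 1.0, 0.0]
wrist_force: [0.6, -0.3, -1.3]
finger_gap: 0.0591
grip_force: 43.4
```

>>> {"method": "carry_out", "body": {
  "series": [
    {"travel":[0,0,0],"delta_rot":[0,0,0],"fingers":1},
    {"travel":[0,0,0],"delta_rot":[0,0,0],"fingers":1}
  ]
}}

```text
clock: 28.65
tcp_pos: [0.5009, 0.0254, 0.0587]
orientation: [0.001, -0.0, 1.0, -0.0]
wrist_force: [-0.2, 0.2, -1.1]
finger_gap: 0.0584
grip_force: 43.4
```

Run:
```python
from h import *
P=[]
for i in range(4):
    c=snap(['side','scene','wrist','side'][i],f'f{i}');s=env.get_state();print(s['tcp_pos'].round(4),s['orientation'].round(4),s['wrist_force'].round(1))
s3,c3=load('f0'),load('f1');tp=np.array([.54,.0255,.06])
def crop(f,p,sc,w,h):
    a=cv2.imread(f'pics/{f}.png');x,y=[int(v) for v in p];ww,hh=int(w/sc/2),int(h/sc/2);print(f,x-ww,y-hh)
    return cv2.resize(a[y-hh:y+hh,x-ww:x+ww],(w,h),interpolation=cv2.INTER_CUBIC)
w=cv2.resize(cv2.imread('pics/f2.png'),(400,300))
cv2.imwrite('pics/v6.png',np.vstack([np.hstack([crop('f0',proj(s3,tp),4,400,300),crop('f1',proj(c3,tp),4,400,300)]),np.hstack([w,w*0])])[:600])
```

```text
[0.501  0.0254 0.0588] [ 1.e-03 -4.e-04  1.e+00 -1.e-04] [-0.6  0.5 -1.2]
[0.5008 0.0253 0.0587] [ 9.e-04 -4.e-04  1.e+00 -0.e+00] [-0.6 -0.1 -0.9]
[0.5007 0.0253 0.0586] [ 8.e-04 -3.e-04  1.e+00 -0.e+00] [ 0.3 -0.2 -0.9]
[0.5006 0.0253 0.0585] [ 7.e-04 -3.e-04  1.e+00 -0.e+00] [-0.4 -0.1 -1. ]
f0 236 153
f1 219 160
```

View pics/v6.png

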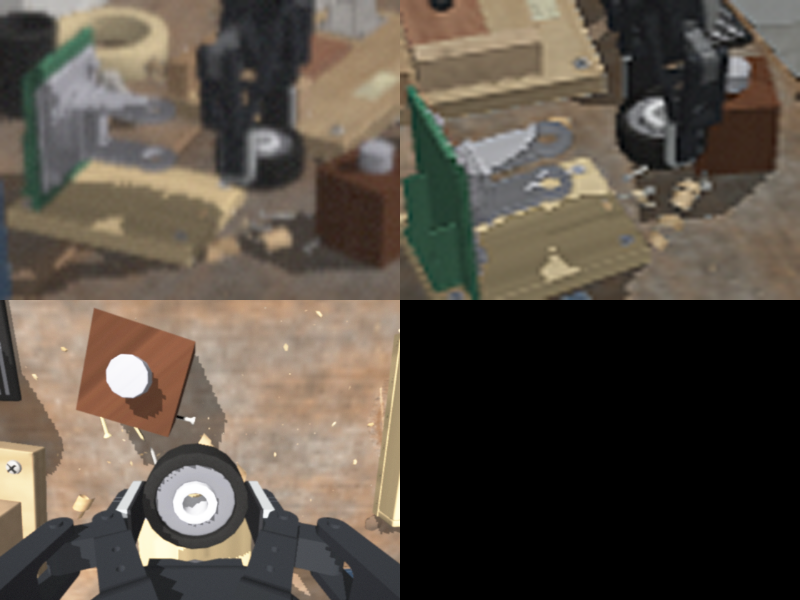

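Run:
```python
from h import *
s,d,w=load('f1'),load('f0'),load('f2')
def tri(a,b):
    (o1,d1),(o2,d2)=ray(s,*a),ray(d,*b)
    t=np.linalg.lstsq(np.c_[d1,-d2],o2-o1,rcond=None)[0]
    p,q=o1+t[0]*d1,o2+t[1]*d2; return np.round((p+q)/2,4),round(np.linalg.norm(p-q),4)
print('hub top',tri((282.5,188.75),(301.5,188.75)))
print('upper',tri((257.25,193.75),(275.25,179.75)),onz(s,257.25,193.75,.086),'lower',onz(s,255.75,205.75,.05))
print('hub wrist',onz(w,273,283,.079),'pin',onz(w,179,106.4,.07))
```

```text
hub top (array([0.5008, 0.0172, 0.0696]), np.float64(0.0002))
upper (array([0.5739, 0.0268, 0.0854]), np.float64(0.0019)) [0.57474416 0.02886261 0.086     ] lower [0.58086635 0.03060305 0.05      ]
hub wrist [0.49855312 0.02525802 0.079     ] pin [ 0.43286871 -0.00871641  0.07      ]
```

>>> {"method": "carry_out", "body": {
  "series": [
    {"travel":[0,0,-0.1],"delta_rot":[0,0,0],"fingers":1},
    {"travel":[0.6,0,0],"delta_rot":[0,0,0],"fingers":1},
    {"travel":[0.6,0,0],"delta_rot":[0,0,0],"fingers":1},
    {"travel":[0.3,0,0],"delta_rot":[0,0,0],"fingers":1},
    {"travel":[0.2,0,0],"delta_rot":[0,0,0],"fingers":1}
  ]
}}

```text
clock: 29.48
tcp_pos: [0.5431, 0.0252, 0.0551]
orientation: [-0.0, -0.0, 1.0, 0.0]
wrist_force: [-0.1, -0.2, -0.8]
finger_gap: 0.0587
grip_force: 43.4
```

>>> {"method": "carry_out", "body": {
  "series": [
    {"travel":[0.2,0,0],"delta_rot":[0,0,0],"fingers":1},
    {"travel":[0.3,0,0],"delta_rot":[0,0,0],"fingers":1},
    {"travel":[0.3,0,0],"delta_rot":[0,0,0],"fingers":1},
    {"travel":[0.3,0,0],"delta_rot":[0,0,0],"fingers":1},
    {"travel":[0,0,0],"delta_rot":[0,0,0],"fingers":1}
  ]
}}

```text
clock: 30.1
tcp_pos: [0.5708, 0.0252, 0.0554]
orientation: [0.0, -0.0, 1.0, 0.0]
wrist_force: [-0.2, -0.7, -0.5]
finger_gap: 0.0591
grip_force: 43.4
```

>>> {"method": "carry_out", "body": {
  "series": [
    {"travel":[0.2,0,0],"delta_rot":[0,0,0],"fingers":1},
    {"travel":[0.22,0,0],"delta_rot":[0,0,0],"fingers":1},
    {"travel":[0,0,-0.04],"delta_rot":[0,0,0],"fingers":1},
    {"travel":[0,0,-0.04],"delta_rot":[0,0,0],"fingers":1},
    {"travel":[0,0,0],"delta_rot":[0,0,0],"fingers":1}
  ]
}}

```text
clock: 30.72
tcp_pos: [0.581, 0.0252, 0.0542]
orientation: [0.001, -0.0, 1.0, -0.0]
wrist_force: [-0.1, 0.2, 4.4]
finger_gap: 0.0589
grip_force: 43.8
```

>>> {"method": "carry_out", "body": {
  "series": [
    {"travel":[0,0,0],"delta_rot":[0,0,0],"fingers":1},
    {"travel":[0,0,0],"delta_rot":[0,0,0],"fingers":1}
  ]
}}

```text
clock: 30.98
tcp_pos: [0.5811, 0.0252, 0.0542]
orientation: [0.001, -0.0, 1.0, -0.0]
wrist_force: [-1.2, 0.3, 6.4]
finger_gap: 0.0589
grip_force: 43.9
```

>>> {"method": "carry_out", "body": {
  "series": [
    {"travel":[0,0,0],"delta_rot":[0,0,0],"fingers":-1},
    {"travel":[0,0,0],"delta_rot":[0,0,0],"fingers":-1},
    {"travel":[0,0,0],"delta_rot":[0,0,0],"fingers":-1},
    {"travel":[0,0,0.6],"delta_rot":[0,0,0],"fingers":-1},
    {"travel":[0,0,1],"delta_rot":[0,0,0],"fingers":-1}
  ]
}}

```text
clock: 31.6
tcp_pos: [0.5798, 0.0253, 0.0936]
orientation: [-0.001, -0.0, 1.0, 0.0]
wrist_force: [0.5, -0.8, 0.1]
finger_gap: 0.0852
grip_force: 0.0
```

>>> {"method": "carry_out", "body": {
  "series": [
    {"travel":[0,0,1],"delta_rot":[0,0,0],"fingers":-1},
    {"travel":[0,0,1],"delta_rot":[0,0,0],"fingers":-1},
    {"travel":[-0.8,0,0.4],"delta_rot":[0,0,0],"fingers":-1},
    {"travel":[-0.8,0,0],"delta_rot":[0,0,0],"fingers":-1},
    {"travel":[0,0,0],"delta_rot":[0,0,0],"fingers":-1}
  ]
}}

```text
clock: 32.22
tcp_pos: [0.5398, 0.0254, 0.1546]
orientation: [0.0, -0.0, 1.0, 0.0]
wrist_force: [0.2, 1.0, 0.5]
finger_gap: 0.0854
grip_force: 0.0
```

Run:
```python
from h import *
s=env.get_state();print(s['tcp_pos'].round(4),s['clock'])
w=snap('wrist','g0');p=proj(w,(.579,.026,.086));print(p)
def crop(f,p,sc,w,h):
    a=cv2.copyMakeBorder(cv2.imread(f'pics/{f}.png'),100,100,100,100,0);x,y=[int(v)+100 for v in p];ww,hh=int(w/sc/2),int(h/sc/2);print(f,x-ww-100,y-hh-100)
    return cv2.resize(a[y-hh:y+hh,x-ww:x+ww],(w,h),interpolation=cv2.INTER_CUBIC)
q=proj(w,(.433,-.009,.07))
cv2.imwrite('pics/v7.png',np.hstack([crop('g0',p,4,480,480),crop('g0',q,4,320,480)]))
```

```text
[0.5398 0.0254 0.1546] 32.225
(np.float64(273.95766349306285), np.float64(275.38073968126787))
g0 213 215
g0 175 -20
```

View pics/v7.png

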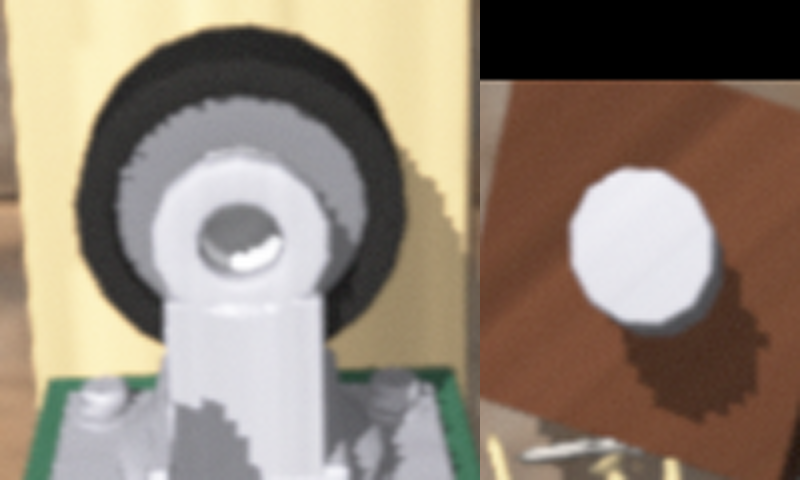

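Run:
```python
from h import *
w=load('g0');im=w['color'];g=cv2.cvtColor(im,cv2.COLOR_RGB2GRAY)
print('hole',onz(w,273.2,275,.086).round(4))
print(g[212:250,273].tolist()); print(g[262:290,273].tolist())
for r,z in((221.3,.051),(229.2,.073)): print('wheel cx',onz(w,273.5,r,z).round(4)+[.03,0,0])
hsv=cv2.cvtColor(im,cv2.COLOR_RGB2HSV)
m=cv2.inRange(g,150,255);m[:60,]=m[:60];z=np.zeros_like(m);z[10:75,190:270]=m[10:75,190:270]
c=max(cv2.findContours(z,0,2)[0],key=cv2.contourArea);e=cv2.fitEllipse(c);print('pin head',e,onz(w,*e[0],.07))
```

```text
hole [0.5787 0.0255 0.086 ]
[234, 234, 234, 234, 235, 234, 233, 233, 220, 139, 60, 39, 42, 43, 39, 42, 40, 43, 49, 53, 52, 54, 52, 50, 48, 49, 67, 112, 147, 157, 157, 155, 154, 154, 155, 152, 152, 152]
[223, 222, 214, 189, 145, 125, 122, 120, 121, 126, 125, 128, 129, 128, 126, 144, 211, 251, 254, 251, 226, 196, 204, 226, 237, 237, 232, 229]
wheel cx [0.5824 0.0257 0.051 ]
wheel cx [0.581  0.0257 0.073 ]
pin head ((214.85643005371094, 41.01091384887695), (34.98557662963867, 38.45698928833008), 167.95362854003906) [ 0.43311444 -0.00948951  0.07      ]
```

Run:
```python
from h import *
w=load('g0')
for r in(266,277.6,282): print(r,[onz(w,273.2,r,z).round(4)[0] for z in(.086,.08,.074,.05)])
for x in (.5787,.5815): print([round(proj(w,(x+dx,.0255,z))[1],1) for dx,z in((-.03,.051),(-.03,.073),(-.025,.073),(.007,.074))])
t=load('wheel');g=cv2.cvtColor(t['color'],cv2.COLOR_RGB2GRAY);print(g[140:215,273].tolist())
```

```text
266 [np.float64(0.5722), np.float64(0.575), np.float64(0.5778), np.float64(0.5891)]
277.6 [np.float64(0.5806), np.float64(0.5837), np.float64(0.5868), np.float64(0.599)]
282 [np.float64(0.5839), np.float64(0.587), np.float64(0.5902), np.float64(0.6028)]
[np.float64(216.5), np.float64(226.0), np.float64(233.0), np.float64(276.2)]
[np.float64(220.1), np.float64(229.9), np.float64(236.8), np.float64(279.8)]
[230, 230, 230, 229, 229, 228, 227, 226, 225, 214, 159, 86, 48, 48, 53, 51, 50, 49, 48, 58, 93, 139, 155, 157, 157, 155, 153, 152, 150, 156, 208, 251, 254, 253, 250, 237, 194, 161, 154, 154, 152, 150, 148, 145, 142, 134, 126, 154, 212, 232, 247, 253, 253, 249, 235, 173, 126, 140, 150, 151, 152, 149, 151, 141, 111, 74, 55, 51, 54, 49, 50, 72, 118, 144, 151]
```

The wheel sits between the arms, with the arm hole at about (273,275) and the bore 1–2 mm further in. The pin's taper can take that up. Next is the pin.

>>> {"method": "carry_out", "body": {
  "series": [
    {"travel":[-1,-0.28,0],"delta_rot":[0,0,0],"fingers":-0.2},
    {"travel":[-1,-0.28,0],"delta_rot":[0,0,0],"fingers":-0.2},
    {"travel":[-1,-0.28,0],"delta_rot":[0,0,0],"fingers":-0.2},
    {"travel":[-1,-0.28,0],"delta_rot":[0,0,0],"fingers":-0.2},
    {"travel":[-0.27,-0.28,0],"delta_rot":[0,0,0],"fingers":-0.2}
  ]
}}

```text
clock: 32.9
tcp_pos: [0.4335, -0.01, 0.1536]
orientation: [0.0, -0.0, 1.0, 0.0]
wrist_force: [0.2, -0.4, -0.1]
finger_gap: 0.0511
grip_force: 0.0
```

>>> {"method": "carry_out", "body": {
  "series": [
    {"travel":[0,0,-1],"delta_rot":[0,0,0],"fingers":-0.2},
    {"travel":[0,0,-1],"delta_rot":[0,0,0],"fingers":-0.2},
    {"travel":[0,0,-0.8],"delta_rot":[0,0,0],"fingers":-0.2},
    {"travel":[0,0,0],"delta_rot":[0,0,0],"fingers":-0.2},
    {"travel":[0,0,0],"delta_rot":[0,0,0],"fingers":-0.2}
  ]
}}

```text
clock: 33.52
tcp_pos: [0.435, -0.0101, 0.084]
orientation: [0.001, -0.0, 1.0, -0.0]
wrist_force: [-0.1, -0.4, -0.8]
finger_gap: 0.0511
grip_force: 0.0
```

Run:
```python
from h import *
s=env.get_state();print(s['tcp_pos'].round(4),s['finger_gap'])
w=snap('wrist','p0');p=proj(w,(.4331,-.0095,.07));print(p,proj(w,s['tcp_pos']))
g=cv2.cvtColor(w['color'],cv2.COLOR_RGB2GRAY);hsv=cv2.cvtColor(w['color'],cv2.COLOR_RGB2HSV)
m=cv2.inRange(hsv,(0,0,120),(180,70,255));z=np.zeros_like(m);x,y=map(int,p);z[y-40:y+40,x-35:x+35]=m[y-40:y+40,x-35:x+35]
c=max(cv2.findContours(z,0,2)[0],key=cv2.contourArea);e=cv2.fitEllipse(cv2.convexHull(c));print(e,onz(w,*e[0],.07).round(4))
cv2.imwrite('pics/v8.png',w['color'][150:420,:,::-1])
```

```text
[ 0.435  -0.0101  0.084 ] 0.05106953359173145
(np.float64(274.2433943706885), np.float64(249.70613809403665)) (np.float64(273.1186681876033), np.float64(265.82077352958976))
((273.7161560058594, 244.34458923339844), (46.055419921875, 51.31193542480469), 175.35585021972656) [ 0.4303 -0.0098  0.07  ]
```

View pics/v8.png

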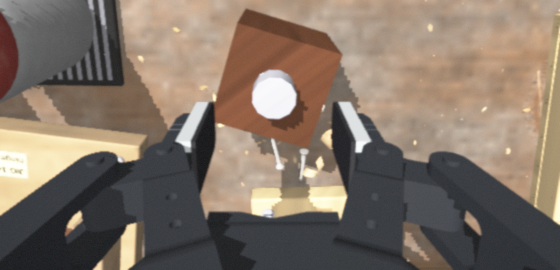

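The head top is at ~(274,247) between the pads, whose tips are at row ~253. It is centred sideways. Descend and grip.

>>> {"method": "carry_out", "body": {
  "series": [
    {"travel":[-0.1,0,-0.4],"delta_rot":[0,0,0],"fingers":-0.2},
    {"travel":[0,0,-0.48],"delta_rot":[0,0,0],"fingers":-0.2},
    {"travel":[0,0,0],"delta_rot":[0,0,0],"fingers":-0.2},
    {"travel":[0,0,0],"delta_rot":[0,0,0],"fingers":0.2},
    {"travel":[0,0,0],"delta_rot":[0,0,0],"fingers":0.3}
  ],
  "squeeze": 50
}}

```text
clock: 34.2
tcp_pos: [0.4316, -0.0098, 0.0616]
orientation: [0.0, -0.0, 1.0, -0.0]
wrist_force: [0.2, 0.5, 0.3]
finger_gap: 0.03
grip_force: 0.0
```

>>> {"method": "carry_out", "body": {
  "series": [
    {"travel":[0,0,0],"delta_rot":[0,0,0],"fingers":1},
    {"travel":[0,0,0],"delta_rot":[0,0,0],"fingers":1},
    {"travel":[0,0,0],"delta_rot":[0,0,0],"fingers":1}
  ]
}}

```text
clock: 34.58
tcp_pos: [0.4316, -0.0098, 0.0618]
orientation: [0.0, -0.0, 1.0, -0.0]
wrist_force: [-1.6, 1.4, 5.3]
finger_gap: 0.0181
grip_force: 48.8
```

```bash
cat > hd.py <<'E'
from h import *
def head(w,c=(273,255)):
    g=cv2.cvtColor(w['color'],cv2.COLOR_RGB2GRAY);hsv=cv2.cvtColor(w['color'],cv2.COLOR_RGB2HSV)
    m=cv2.inRange(g,215,255);z=np.zeros_like(m);x,y=c;z[y-60:y+40,x-40:x+40]=m[y-60:y+40,x-40:x+40]
    n,l,st,ce=cv2.connectedComponentsWithStats(z)
    return [(st[i].tolist(),ce[i].round(1).tolist()) for i in range(1,n) if st[i][4]>40]
E
python3 -c "
from hd import *
w=snap('wrist','q0');print(head(w),head(load('p0'),(273,247)));s=env.get_state();print(s['tcp_pos'],s['finger_gap'],s['wrist_force'],proj(w,s['tcp_pos']))"
```

```text
[([255, 243, 39, 52, 1348], [275.8, 269.1]), ([233, 250, 14, 44, 401], [238.6, 269.0]), ([300, 250, 13, 45, 390], [307.0, 269.1])] [([253, 221, 43, 47, 1499], [273.0, 245.9])]
[ 0.43166778 -0.00981483  0.06184367] 0.017955890621384116 [-1.0092661   1.29771589  5.70057934] (np.float64(273.1255481442032), np.float64(265.8925286305669))
```

>>> {"method": "carry_out", "body": {
  "series": [
    {"travel":[0,0,0.3],"delta_rot":[0,0,0],"fingers":1},
    {"travel":[0,0,0.5],"delta_rot":[0,0,0],"fingers":1},
    {"travel":[0,0,0],"delta_rot":[0,0,0],"fingers":1}
  ]
}}

```text
clock: 35.0
tcp_pos: [0.4323, -0.01, 0.0826]
orientation: [0.001, -0.0, 1.0, -0.0]
wrist_force: [0.9, 0.7, 0.5]
finger_gap: 0.0186
grip_force: 48.8
```

```bash
python3 -c "
from hd import *
w=snap('wrist','q1');print(head(w));s=env.get_state();print(s['tcp_pos'],s['finger_gap'],s['wrist_force'],s['grip_force'])
a=np.hstack([load(f)['color'][190:330,200:350,::-1] for f in('q0','q1')]);cv2.imwrite('pics/v9.png',cv2.resize(a,None,fx=2.6,fy=2.6,interpolation=cv2.INTER_CUBIC))"
```

```text
[([257, 235, 37, 60, 1394], [275.6, 268.2]), ([233, 250, 14, 41, 389], [238.5, 268.5]), ([300, 250, 13, 45, 391], [307.0, 269.2])]
[ 0.43197703 -0.00990087  0.08202704] 0.01833475922186979 [0.66088707 0.57729316 0.09675915] 48.8415402173996
```

View pics/v9.png

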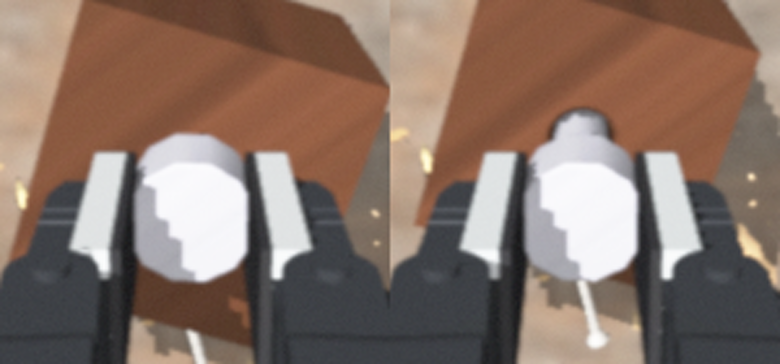

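The pin is held by its head at ~(273.5,275), with the shank hanging straight out of the hole.

```bash
python3 -c "
from h import *
w=load('q1');tp=np.array([.43198,-.0099,.08203])
p=onz(w,273.5,275.4,.0902);print(p-tp)
w=load('q0');p=onz(w,273.5,275.4,.070);print(p,p-np.array([.43167,-.0098,.06184]))"
```

```text
[1.17729218e-03 8.52605404e-05 8.17000000e-03]
[ 0.43221711 -0.00966196  0.07      ] [0.00054711 0.00013804 0.00816   ]
```

>>> {"method": "carry_out", "body": {
  "series": [
    {"travel":[0,0,0.8],"delta_rot":[0,0,0],"fingers":1},
    {"travel":[0,0,1],"delta_rot":[0,0,0],"fingers":1},
    {"travel":[0,0,1],"delta_rot":[0,0,0],"fingers":1},
    {"travel":[0,0,0.3],"delta_rot":[0,0,0],"fingers":1},
    {"travel":[0,0,0],"delta_rot":[0,0,0],"fingers":1}
  ]
}}

```text
clock: 35.67
tcp_pos: [0.4314, -0.0098, 0.1587]
orientation: [0.0, -0.0, 1.0, 0.0]
wrist_force: [-0.0, -0.2, -0.5]
finger_gap: 0.0182
grip_force: 48.9
```

>>> {"method": "carry_out", "body": {
  "series": [
    {"travel":[0.98,0.235,0],"delta_rot":[0,0,0],"fingers":1},
    {"travel":[0.98,0.235,0],"delta_rot":[0,0,0],"fingers":1},
    {"travel":[0.98,0.235,0],"delta_rot":[0,0,0],"fingers":1},
    {"travel":[0.98,0.235,0],"delta_rot":[0,0,0],"fingers":1},
    {"travel":[0.98,0.235,0],"delta_rot":[0,0,0],"fingers":1}
  ]
}}

```text
clock: 36.3
tcp_pos: [0.5537, 0.0199, 0.157]
orientation: [-0.001, -0.0, 1.0, 0.0]
wrist_force: [-0.1, -1.4, -1.1]
finger_gap: 0.018
grip_force: 48.9
```

>>> {"method": "carry_out", "body": {
  "series": [
    {"travel":[0.95,0.235,0],"delta_rot":[0,0,0],"fingers":1},
    {"travel":[0,0,0],"delta_rot":[0,0,0],"fingers":1},
    {"travel":[0,0,0],"delta_rot":[0,0,0],"fingers":1},
    {"travel":[0,0,0],"delta_rot":[0,0,0],"fingers":1}
  ]
}}

```text
clock: 36.8
tcp_pos: [0.5764, 0.0254, 0.1584]
orientation: [-0.001, -0.0, 1.0, 0.0]
wrist_force: [0.3, -1.0, -1.3]
finger_gap: 0.0181
grip_force: 48.9
```

```bash
python3 -c "
from h import *
s=env.get_state();print(s['tcp_pos'].round(4),s['orientation'].round(4),s['finger_gap'])
w=snap('wrist','r0');cv2.imwrite('pics/v10.png',cv2.resize(w['color'][170:340,180:370,::-1],None,fx=3.4,fy=3.4,interpolation=cv2.INTER_CUBIC))
print(proj(w,(.5787,.0255,.086)),proj(w,s['tcp_pos']+[.0008,0,-.0558]))"
```

```text
[0.5764 0.0254 0.1584] [-6.e-04 -1.e-04  1.e+00  1.e-04] 0.018124184245920293
(np.float64(273.1880289368778), np.float64(221.16288657703058)) (np.float64(273.03216483579627), np.float64(227.23899190629297))
```

>>> {"method": "carry_out", "body": {
  "series": [
    {"travel":[0.06,0,0],"delta_rot":[0,0,0],"fingers":1},
    {"travel":[0,0,-0.3],"delta_rot":[0,0,0],"fingers":1},
    {"travel":[0,0,-0.3],"delta_rot":[0,0,0],"fingers":1},
    {"travel":[0,0,-0.2],"delta_rot":[0,0,0],"fingers":1},
    {"travel":[0,0,-0.1],"delta_rot":[0,0,0],"fingers":1}
  ]
}}

```text
clock: 37.48
tcp_pos: [0.5787, 0.0255, 0.1356]
orientation: [-0.0, -0.0, 1.0, 0.0]
wrist_force: [0.3, 0.5, -0.6]
finger_gap: 0.0184
grip_force: 48.9
```

>>> {"method": "carry_out", "body": {
  "series": [
    {"travel":[0,0,0],"delta_rot":[0,0,0],"fingers":1},
    {"travel":[0,0,0],"delta_rot":[0,0,0],"fingers":1}
  ]
}}

```text
clock: 37.72
tcp_pos: [0.5792, 0.0255, 0.1365]
orientation: [0.0, -0.0, 1.0, 0.0]
wrist_force: [0.9, 0.3, -0.6]
finger_gap: 0.0183
grip_force: 48.9
```

>>> {"method": "carry_out", "body": {
  "series": [
    {"travel":[-0.03,0,-0.1],"delta_rot":[0,0,0],"fingers":1},
    {"travel":[0,0,-0.15],"delta_rot":[0,0,0],"fingers":1},
    {"travel":[0,0,-0.15],"delta_rot":[0,0,0],"fingers":1},
    {"travel":[0,0,0],"delta_rot":[0,0,0],"fingers":1}
  ]
}}

```text
clock: 38.22
tcp_pos: [0.5779, 0.0255, 0.1258]
orientation: [-0.0, -0.0, 1.0, 0.0]
wrist_force: [-0.6, -0.4, -1.7]
finger_gap: 0.0184
grip_force: 48.9
```

>>> {"method": "carry_out", "body": {
  "series": [
    {"travel":[0,0,-0.15],"delta_rot":[0,0,0],"fingers":1},
    {"travel":[0,0,-0.15],"delta_rot":[0,0,0],"fingers":1},
    {"travel":[0,0,0],"delta_rot":[0,0,0],"fingers":1}
  ]
}}

```text
clock: 38.6
tcp_pos: [0.5781, 0.0255, 0.1184]
orientation: [-0.0, -0.0, 1.0, 0.0]
wrist_force: [-0.3, -0.4, -0.9]
finger_gap: 0.0182
grip_force: 48.9
```

>>> {"method": "carry_out", "body": {
  "series": [
    {"travel":[0,0,-0.2],"delta_rot":[0,0,0],"fingers":1},
    {"travel":[0,0,-0.2],"delta_rot":[0,0,0],"fingers":1},
    {"travel":[0,0,-0.1],"delta_rot":[0,0,0],"fingers":1},
    {"travel":[0,0,0],"delta_rot":[0,0,0],"fingers":1}
  ]
}}

```text
clock: 39.1
tcp_pos: [0.5781, 0.0255, 0.106]
orientation: [-0.0, -0.0, 1.0, 0.0]
wrist_force: [-0.9, -0.6, -1.1]
finger_gap: 0.0181
grip_force: 48.9
```

>>> {"method": "carry_out", "body": {
  "series": [
    {"travel":[0,0,-0.15],"delta_rot":[0,0,0],"fingers":1},
    {"travel":[0,0,-0.15],"delta_rot":[0,0,0],"fingers":1},
    {"travel":[0,0,-0.1],"delta_rot":[0,0,0],"fingers":1},
    {"travel":[0,0,0],"delta_rot":[0,0,0],"fingers":1}
  ]
}}

```text
clock: 39.6
tcp_pos: [0.5782, 0.0255, 0.096]
orientation: [-0.0, -0.0, 1.0, 0.0]
wrist_force: [-0.3, 0.3, -0.7]
finger_gap: 0.0184
grip_force: 48.9
```

>>> {"method": "carry_out", "body": {
  "series": [
    {"travel":[0,0,-0.06],"delta_rot":[0,0,0],"fingers":1},
    {"travel":[0,0,-0.06],"delta_rot":[0,0,0],"fingers":1},
    {"travel":[0,0,0],"delta_rot":[0,0,0],"fingers":1}
  ]
}}

```text
clock: 39.98
tcp_pos: [0.5782, 0.0255, 0.0932]
orientation: [-0.0, -0.0, 1.0, 0.0]
wrist_force: [-0.5, -0.4, -0.3]
finger_gap: 0.0183
grip_force: 48.9
```

>>> {"method": "carry_out", "body": {
  "series": [
    {"travel":[0,0,-0.06],"delta_rot":[0,0,0],"fingers":1},
    {"travel":[0,0,0],"delta_rot":[0,0,0],"fingers":1}
  ]
}}

```text
clock: 40.22
tcp_pos: [0.5784, 0.0255, 0.0919]
orientation: [0.0, -0.0, 1.0, 0.0]
wrist_force: [0.8, -0.8, 0.3]
finger_gap: 0.018
grip_force: 49.1
```

>>> {"method": "carry_out", "body": {
  "series": [
    {"travel":[0,0,0],"delta_rot":[0,0,0],"fingers":0.2},
    {"travel":[0,0,0],"delta_rot":[0,0,0],"fingers":-0.2},
    {"travel":[0,0,0],"delta_rot":[0,0,0],"fingers":-0.5},
    {"travel":[0,0,0.4],"delta_rot":[0,0,0],"fingers":-1},
    {"travel":[0,0,1],"delta_rot":[0,0,0],"fingers":-1}
  ]
}}

```text
clock: 40.85
tcp_pos: [0.5774, 0.0256, 0.1266]
orientation: [-0.001, -0.0, 1.0, 0.0]
wrist_force: [0.4, 1.3, 0.5]
finger_gap: 0.0855
grip_force: 0.0
```

>>> {"method": "carry_out", "body": {
  "series": [
    {"travel":[0,0,1],"delta_rot":[0,0,0],"fingers":-1},
    {"travel":[-0.8,0,0.4],"delta_rot":[0,0,0],"fingers":-1},
    {"travel":[-0.8,0,0],"delta_rot":[0,0,0],"fingers":-1},
    {"travel":[0,0,0],"delta_rot":[0,0,0],"fingers":-1},
    {"travel":[0,0,0],"delta_rot":[0,0,0],"fingers":-1}
  ]
}}

```text
clock: 41.48
tcp_pos: [0.5391, 0.0254, 0.1623]
orientation: [0.001, -0.0, 1.0, -0.0]
wrist_force: [-0.0, 0.4, 0.5]
finger_gap: 0.0856
grip_force: 0.0
```

Run:
```python
from h import *
s=env.get_state();print(s['tcp_pos'].round(4))
w=snap('wrist','t0');g=cv2.cvtColor(w['color'],cv2.COLOR_RGB2GRAY)
print('head top if seated',proj(w,(.5787,.0255,.1)),'edge -x',proj(w,(.5677,.0255,.1)),'bot -x',proj(w,(.5677,.0255,.086)),'r',11e-3*345/.2)
x,y=map(int,proj(w,(.5787,.0255,.1)))
print(y-55,g[y-55:y+40,x].tolist()); print(x-40,g[y,x-40:x+40].tolist())
```

```text
[0.5391 0.0254 0.1623]
head top if seated (np.float64(273.14777653637964), np.float64(280.36525116011893)) edge -x (np.float64(273.15814463237183), np.float64(264.81597413314626)) bot -x (np.float64(273.14114483408406), np.float64(255.9941206729576)) r 18.974999999999998
225 [43, 41, 53, 54, 54, 53, 47, 49, 51, 47, 68, 113, 145, 156, 157, 157, 157, 153, 153, 154, 151, 152, 157, 178, 185, 201, 223, 237, 237, 232, 228, 227, 221, 199, 181, 180, 177, 177, 178, 176, 185, 213, 226, 229, 229, 228, 228, 229, 227, 227, 227, 225, 225, 225, 226, 224, 226, 224, 223, 223, 222, 221, 221, 223, 223, 224, 221, 224, 223, 217, 188, 154, 140, 157, 202, 221, 222, 224, 223, 223, 222, 224, 223, 223, 222, 222, 223, 222, 223, 222, 222, 223, 219, 192, 156]
233 [234, 237, 237, 226, 178, 103, 57, 49, 53, 51, 50, 50, 48, 45, 43, 68, 104, 131, 148, 154, 165, 194, 216, 226, 228, 230, 230, 229, 229, 227, 226, 227, 226, 226, 225, 225, 224, 225, 225, 225, 224, 224, 225, 224, 225, 225, 223, 223, 222, 221, 221, 221, 223, 222, 223, 215, 187, 151, 125, 105, 98, 94, 88, 72, 54, 36, 34, 39, 45, 50, 49, 52, 49, 47, 56, 78, 111, 131, 137, 139]
```

Checked numerically, the head's edges are where a seated head should be (rows 258 and 265). Now I return to the pot, turning the tool back.

>>> {"method": "carry_out", "body": {
  "series": [
    {"travel":[-0.333,-0.459,0.4],"delta_rot":[0,0,-0.982],"fingers":-1},
    {"travel":[-0.333,-0.459,0.4],"delta_rot":[0,0,-0.982],"fingers":-1},
    {"travel":[-0.333,-0.459,0.4],"delta_rot":[0,0,-0.982],"fingers":-1},
    {"travel":[-0.333,-0.459,0.4],"delta_rot":[0,0,-0.982],"fingers":-1},
    {"travel":[-0.333,-0.459,0.4],"delta_rot":[0,0,-0.982],"fingers":-1}
  ]
}}

```text
clock: 42.15
tcp_pos: [0.4971, -0.0324, 0.212]
orientation: [0.0, 0.244, 0.97, 0.0]
wrist_force: [0.5, 0.2, -0.2]
finger_gap: 0.0853
grip_force: 0.0
```

>>> {"method": "carry_out", "body": {
  "series": [
    {"travel":[-0.333,-0.459,0.4],"delta_rot":[0,0,-0.982],"fingers":-1},
    {"travel":[-0.333,-0.459,0],"delta_rot":[0,0,-0.982],"fingers":-1},
    {"travel":[-0.333,-0.459,0],"delta_rot":[0,0,-0.982],"fingers":-1},
    {"travel":[-0.333,-0.459,0],"delta_rot":[0,0,-0.982],"fingers":-1},
    {"travel":[-0.333,-0.459,0],"delta_rot":[0,0,-0.982],"fingers":-1}
  ]
}}

```text
clock: 42.78
tcp_pos: [0.4555, -0.0899, 0.2218]
orientation: [0.0, 0.473, 0.881, 0.0]
wrist_force: [-0.4, -0.2, 0.3]
finger_gap: 0.0854
grip_force: 0.0
```

>>> {"method": "carry_out", "body": {
  "series": [
    {"travel":[-0.333,-0.459,0],"delta_rot":[0,0,-0.982],"fingers":-1},
    {"travel":[-0.333,-0.459,0],"delta_rot":[0,0,-0.982],"fingers":-1},
    {"travel":[-0.333,-0.459,0],"delta_rot":[0,0,-0.982],"fingers":-1},
    {"travel":[-0.333,-0.459,0],"delta_rot":[0,0,-0.982],"fingers":-1},
    {"travel":[-0.333,-0.459,0],"delta_rot":[0,0,-0.982],"fingers":-1}
  ]
}}

```text
clock: 43.4
tcp_pos: [0.4138, -0.1474, 0.2218]
orientation: [0.0, 0.673, 0.74, 0.0]
wrist_force: [-0.7, 1.1, -0.7]
finger_gap: 0.0855
grip_force: 0.0
```

>>> {"method": "carry_out", "body": {
  "series": [
    {"travel":[-0.333,-0.459,0],"delta_rot":[0,0,-0.982],"fingers":-1},
    {"travel":[0,0,0],"delta_rot":[0,0,0],"fingers":-1},
    {"travel":[0,0,0],"delta_rot":[0,0,0],"fingers":-1}
  ]
}}

```text
clock: 43.78
tcp_pos: [0.4056, -0.1581, 0.2218]
orientation: [0.0, 0.707, 0.708, 0.0]
wrist_force: [0.1, -0.6, -0.1]
finger_gap: 0.085
grip_force: 0.0
```

>>> {"method": "carry_out", "body": {
  "series": [
    {"travel":[0,0,-1],"delta_rot":[0,0,0],"fingers":-1},
    {"travel":[0,0,-1],"delta_rot":[0,0,0],"fingers":-1},
    {"travel":[0,0,-1],"delta_rot":[0,0,0],"fingers":-1},
    {"travel":[0,0,-1],"delta_rot":[0,0,0],"fingers":-1},
    {"travel":[0,0,-1],"delta_rot":[0,0,0],"fingers":-1}
  ]
}}

```text
clock: 44.4
tcp_pos: [0.4056, -0.1577, 0.0961]
orientation: [0.0, 0.706, 0.708, 0.0]
wrist_force: [0.2, 0.7, 0.6]
finger_gap: 0.0854
grip_force: 0.0
```

>>> {"method": "carry_out", "body": {
  "series": [
    {"travel":[0,0,-1],"delta_rot":[0,0,0],"fingers":-1},
    {"travel":[0,0,-1],"delta_rot":[0,0,0],"fingers":-1},
    {"travel":[0,0,-0.12],"delta_rot":[0,0,0],"fingers":-1},
    {"travel":[0,0,0],"delta_rot":[0,0,0],"fingers":0},
    {"travel":[0,0,0],"delta_rot":[0,0,0],"fingers":1}
  ],
  "squeeze": 45
}}

```text
clock: 45.02
tcp_pos: [0.4058, -0.1584, 0.0449]
orientation: [0.001, 0.707, 0.707, 0.0]
wrist_force: [-0.5, 0.6, 0.8]
finger_gap: 0.0647
grip_force: 50.6
```

>>> {"method": "carry_out", "body": {
  "series": [
    {"travel":[0,0,0],"delta_rot":[0,0,0],"fingers":1},
    {"travel":[0,0,0],"delta_rot":[0,0,0],"fingers":1},
    {"travel":[0,0,0],"delta_rot":[0,0,0],"fingers":1}
  ]
}}

```text
clock: 45.4
tcp_pos: [0.4058, -0.1584, 0.0449]
orientation: [0.001, 0.707, 0.707, 0.0]
wrist_force: [-1.1, 2.5, 5.7]
finger_gap: 0.0649
grip_force: 51.3
```

>>> {"method": "carry_out", "body": {
  "series": [
    {"travel":[0,0,0.4],"delta_rot":[0,0,0],"fingers":1},
    {"travel":[0,0,0.8],"delta_rot":[0,0,0],"fingers":1},
    {"travel":[0,0,1],"delta_rot":[0,0,0],"fingers":1},
    {"travel":[0,0,1],"delta_rot":[0,0,0],"fingers":1},
    {"travel":[0,0,0.8],"delta_rot":[0,0,0],"fingers":1}
  ]
}}

```text
clock: 46.02
tcp_pos: [0.4051, -0.1581, 0.1451]
orientation: [0.0, 0.707, 0.707, 0.0]
wrist_force: [0.4, 0.6, -3.9]
finger_gap: 0.0645
grip_force: 51.1
```

>>> {"method": "carry_out", "body": {
  "series": [
    {"travel":[0.1,1,0],"delta_rot":[0,0,0],"fingers":1},
    {"travel":[0.1,1,0],"delta_rot":[0,0,0],"fingers":1},
    {"travel":[0.1,1,0],"delta_rot":[0,0,0],"fingers":1},
    {"travel":[0.1,1,0],"delta_rot":[0,0,0],"fingers":1},
    {"travel":[0.1,1,0],"delta_rot":[0,0,0],"fingers":1}
  ]
}}

```text
clock: 46.65
tcp_pos: [0.4174, -0.0323, 0.1441]
orientation: [-0.0, 0.707, 0.707, 0.0]
wrist_force: [0.8, -0.5, -3.7]
finger_gap: 0.0649
grip_force: 51.3
```

>>> {"method": "carry_out", "body": {
  "series": [
    {"travel":[0.1,1,0],"delta_rot":[0,0,0],"fingers":1},
    {"travel":[0.1,1,0],"delta_rot":[0,0,0],"fingers":1},
    {"travel":[0.1,1,0],"delta_rot":[0,0,0],"fingers":1},
    {"travel":[0.1,1,0],"delta_rot":[0,0,0],"fingers":1},
    {"travel":[0.1,1,0],"delta_rot":[0,0,0],"fingers":1}
  ]
}}

```text
clock: 47.28
tcp_pos: [0.4299, 0.0927, 0.1441]
orientation: [-0.0, 0.707, 0.707, -0.0]
wrist_force: [0.1, -0.5, -3.0]
finger_gap: 0.0649
grip_force: 51.3
```

>>> {"method": "carry_out", "body": {
  "series": [
    {"travel":[0.1,1,0],"delta_rot":[0,0,0],"fingers":1},
    {"travel":[0.1,1,0],"delta_rot":[0,0,0],"fingers":1},
    {"travel":[0.1,1,0],"delta_rot":[0,0,0],"fingers":1},
    {"travel":[0.1,1,0],"delta_rot":[0,0,0],"fingers":1},
    {"travel":[0.1,1,0],"delta_rot":[0,0,0],"fingers":1}
  ]
}}

```text
clock: 47.9
tcp_pos: [0.4424, 0.2176, 0.144]
orientation: [-0.0, 0.707, 0.707, -0.0]
wrist_force: [-0.1, 0.1, -3.9]
finger_gap: 0.0649
grip_force: 51.3
```

>>> {"method": "carry_out", "body": {
  "series": [
    {"travel":[0.12,0.56,0],"delta_rot":[0,0,0],"fingers":1},
    {"travel":[0,0,-1],"delta_rot":[0,0,0],"fingers":1},
    {"travel":[0,0,-1],"delta_rot":[0,0,0],"fingers":1},
    {"travel":[0,0,-1],"delta_rot":[0,0,0],"fingers":1},
    {"travel":[0,0,-0.7],"delta_rot":[0,0,0],"fingers":1}
  ]
}}

```text
clock: 48.52
tcp_pos: [0.445, 0.2303, 0.0502]
orientation: [-0.0, 0.707, 0.707, -0.001]
wrist_force: [-0.8, 0.3, -3.3]
finger_gap: 0.0648
grip_force: 51.2
```

>>> {"method": "carry_out", "body": {
  "series": [
    {"travel":[0,0,0],"delta_rot":[0,0,0],"fingers":1},
    {"travel":[0,0,-0.1],"delta_rot":[0,0,0],"fingers":1},
    {"travel":[0,0,0],"delta_rot":[0,0,0],"fingers":1},
    {"travel":[0,0,0],"delta_rot":[0,0,0],"fingers":1}
  ]
}}

```text
clock: 49.02
tcp_pos: [0.4461, 0.231, 0.0495]
orientation: [0.0, 0.707, 0.707, 0.001]
wrist_force: [-0.1, 0.0, -3.7]
finger_gap: 0.0645
grip_force: 51.1
```

>>> {"method": "carry_out", "body": {
  "series": [
    {"travel":[0,0,-0.06],"delta_rot":[0,0,0],"fingers":1},
    {"travel":[0,0,-0.06],"delta_rot":[0,0,0],"fingers":1},
    {"travel":[0,0,-0.02],"delta_rot":[0,0,0],"fingers":1},
    {"travel":[0,0,0],"delta_rot":[0,0,0],"fingers":1}
  ]
}}

```text
clock: 49.52
tcp_pos: [0.4457, 0.2309, 0.0458]
orientation: [0.0, 0.707, 0.707, 0.0]
wrist_force: [-2.0, -1.7, 3.9]
finger_gap: 0.0649
grip_force: 52.0
```

>>> {"method": "carry_out", "body": {
  "series": [
    {"travel":[0,0,0],"delta_rot":[0,0,0],"fingers":1},
    {"travel":[0,0,0],"delta_rot":[0,0,0],"fingers":1}
  ]
}}

```text
clock: 49.78
tcp_pos: [0.4457, 0.231, 0.0459]
orientation: [0.0, 0.707, 0.707, 0.0]
wrist_force: [-1.6, -0.5, 5.0]
finger_gap: 0.0644
grip_force: 52.0
```

>>> {"method": "carry_out", "body": {
  "series": [
    {"travel":[0,0,0],"delta_rot":[0,0,0],"fingers":-1},
    {"travel":[0,0,0],"delta_rot":[0,0,0],"fingers":-1},
    {"travel":[0,0,0],"delta_rot":[0,0,0],"fingers":-1},
    {"travel":[0,0,0.6],"delta_rot":[0,0,0],"fingers":-1},
    {"travel":[0,0,1],"delta_rot":[0,0,0],"fingers":-1}
  ]
}}

```text
clock: 50.4
tcp_pos: [0.445, 0.2307, 0.0858]
orientation: [-0.0, 0.707, 0.707, -0.001]
wrist_force: [-0.1, -0.3, 0.1]
finger_gap: 0.0854
grip_force: 0.0
```

>>> {"method": "carry_out", "body": {
  "series": [
    {"travel":[0,0,1],"delta_rot":[0,0,0],"fingers":-1},
    {"travel":[0,0,1],"delta_rot":[0,0,0],"fingers":-1},
    {"travel":[-0.09,-1,1],"delta_rot":[0,0,0],"fingers":-1},
    {"travel":[-0.09,-1,1],"delta_rot":[0,0,0],"fingers":-1},
    {"travel":[-0.09,-1,1],"delta_rot":[0,0,0],"fingers":-1}
  ]
}}

```text
clock: 51.02
tcp_pos: [0.4388, 0.1553, 0.2123]
orientation: [0.0, 0.707, 0.707, 0.001]
wrist_force: [0.8, -0.6, 0.0]
finger_gap: 0.0852
grip_force: 0.0
```

>>> {"method": "carry_out", "body": {
  "series": [
    {"travel":[-0.09,-1,1],"delta_rot":[0,0,0],"fingers":-1},
    {"travel":[-0.09,-1,0],"delta_rot":[0,0,0],"fingers":-1},
    {"travel":[-0.09,-1,0],"delta_rot":[0,0,0],"fingers":-1},
    {"travel":[-0.09,-1,0],"delta_rot":[0,0,0],"fingers":-1},
    {"travel":[-0.09,-1,0],"delta_rot":[0,0,0],"fingers":-1}
  ]
}}

```text
clock: 51.65
tcp_pos: [0.4275, 0.0301, 0.2365]
orientation: [0.001, 0.707, 0.707, 0.0]
wrist_force: [0.2, 0.0, 0.3]
finger_gap: 0.0856
grip_force: 0.0
```

>>> {"method": "carry_out", "body": {
  "series": [
    {"travel":[-0.09,-1,0],"delta_rot":[0,0,0],"fingers":-1},
    {"travel":[-0.09,-1,0],"delta_rot":[0,0,0],"fingers":-1},
    {"travel":[-0.09,-1,0],"delta_rot":[0,0,0],"fingers":-1},
    {"travel":[-0.09,-1,0],"delta_rot":[0,0,0],"fingers":-1},
    {"travel":[-0.09,-1,0],"delta_rot":[0,0,0],"fingers":-1}
  ]
}}

```text
clock: 52.28
tcp_pos: [0.4162, -0.0949, 0.2365]
orientation: [0.001, 0.707, 0.707, 0.0]
wrist_force: [0.2, -0.2, -0.1]
finger_gap: 0.0855
grip_force: 0.0
```

>>> {"method": "carry_out", "body": {
  "series": [
    {"travel":[-0.09,-1,0],"delta_rot":[0,0,0],"fingers":-1},
    {"travel":[-0.09,-1,0],"delta_rot":[0,0,0],"fingers":-1},
    {"travel":[-0.09,-1,0],"delta_rot":[0,0,0],"fingers":-1},
    {"travel":[-0.09,-1,0],"delta_rot":[0,0,0],"fingers":-1},
    {"travel":[-0.09,-1,0],"delta_rot":[0,0,0],"fingers":-1}
  ]
}}

```text
clock: 52.9
tcp_pos: [0.405, -0.22, 0.2365]
orientation: [0.001, 0.707, 0.707, 0.0]
wrist_force: [0.6, 0.2, -0.2]
finger_gap: 0.0853
grip_force: 0.0
```

>>> {"method": "carry_out", "body": {
  "series": [
    {"travel":[0,-1,0],"delta_rot":[0,0,0],"fingers":-1},
    {"travel":[0,-0.25,0],"delta_rot":[0,0,0],"fingers":-1},
    {"travel":[0,0,0],"delta_rot":[0,0,0],"fingers":-1},
    {"travel":[0,0,0],"delta_rot":[0,0,0],"fingers":-1}
  ]
}}

```text
clock: 53.4
tcp_pos: [0.405, -0.2495, 0.2356]
orientation: [-0.0, 0.707, 0.707, 0.0]
wrist_force: [-0.1, 0.1, 0.9]
finger_gap: 0.0853
grip_force: 0.0
```

>>> {"method": "carry_out", "body": {
  "series": [
    {"travel":[0,-0.02,-1],"delta_rot":[0,0,0],"fingers":-1},
    {"travel":[0,0,-1],"delta_rot":[0,0,0],"fingers":-1},
    {"travel":[0,0,-0.46],"delta_rot":[0,0,0],"fingers":-1},
    {"travel":[0,0,0],"delta_rot":[0,0,0],"fingers":-0.5},
    {"travel":[0,0,0],"delta_rot":[0,0,0],"fingers":1}
  ],
  "squeeze": 45
}}

```text
clock: 54.02
tcp_pos: [0.4055, -0.2511, 0.1748]
orientation: [0.001, 0.707, 0.707, -0.0]
wrist_force: [-2.0, 0.2, 19.4]
finger_gap: 0.0514
grip_force: 25.6
```

>>> {"method": "carry_out", "body": {
  "series": [
    {"travel":[0,0,0],"delta_rot":[0,0,0],"fingers":1},
    {"travel":[0,0,0],"delta_rot":[0,0,0],"fingers":1},
    {"travel":[0,0,0],"delta_rot":[0,0,0],"fingers":1}
  ]
}}

```text
clock: 54.4
tcp_pos: [0.4054, -0.2514, 0.175]
orientation: [0.001, 0.707, 0.707, -0.0]
wrist_force: [-1.7, 0.7, 6.5]
finger_gap: 0.051
grip_force: 47.2
```

>>> {"method": "carry_out", "body": {
  "series": [
    {"travel":[0,0,0.4],"delta_rot":[0,0,0],"fingers":1},
    {"travel":[0,0,0.8],"delta_rot":[0,0,0],"fingers":1},
    {"travel":[0,0,1],"delta_rot":[0,0,0],"fingers":1},
    {"travel":[0,0,1],"delta_rot":[0,0,0],"fingers":1},
    {"travel":[0,0,1],"delta_rot":[0,0,0],"fingers":1}
  ]
}}

```text
clock: 55.02
tcp_pos: [0.4051, -0.2507, 0.2798]
orientation: [-0.0, 0.707, 0.707, 0.0]
wrist_force: [1.1, -0.7, -1.8]
finger_gap: 0.0508
grip_force: 47.7
```

>>> {"method": "carry_out", "body": {
  "series": [
    {"travel":[0.06,0.5,0.8],"delta_rot":[0,0,0],"fingers":1},
    {"travel":[0.06,1,0],"delta_rot":[0,0,0],"fingers":1},
    {"travel":[0.06,1,0],"delta_rot":[0,0,0],"fingers":1},
    {"travel":[0.06,1,0],"delta_rot":[0,0,0],"fingers":1},
    {"travel":[0.06,1,0],"delta_rot":[0,0,0],"fingers":1}
  ]
}}

```text
clock: 55.65
tcp_pos: [0.4126, -0.1375, 0.299]
orientation: [-0.0, 0.707, 0.707, 0.0]
wrist_force: [-0.1, 0.5, -3.6]
finger_gap: 0.0511
grip_force: 47.8
```

>>> {"method": "carry_out", "body": {
  "series": [
    {"travel":[0.06,1,0],"delta_rot":[0,0,0],"fingers":1},
    {"travel":[0.06,1,0],"delta_rot":[0,0,0],"fingers":1},
    {"travel":[0.06,1,0],"delta_rot":[0,0,0],"fingers":1},
    {"travel":[0.06,1,0],"delta_rot":[0,0,0],"fingers":1},
    {"travel":[0.06,1,0],"delta_rot":[0,0,0],"fingers":1}
  ]
}}

```text
clock: 56.28
tcp_pos: [0.4201, -0.0124, 0.2991]
orientation: [-0.0, 0.707, 0.707, 0.0]
wrist_force: [1.2, -0.2, -2.6]
finger_gap: 0.051
grip_force: 47.8
```

>>> {"method": "carry_out", "body": {
  "series": [
    {"travel":[0.06,1,0],"delta_rot":[0,0,0],"fingers":1},
    {"travel":[0.06,1,0],"delta_rot":[0,0,0],"fingers":1},
    {"travel":[0.06,1,0],"delta_rot":[0,0,0],"fingers":1},
    {"travel":[0.06,1,0],"delta_rot":[0,0,0],"fingers":1},
    {"travel":[0.06,1,0],"delta_rot":[0,0,0],"fingers":1}
  ]
}}

```text
clock: 56.9
tcp_pos: [0.4275, 0.1126, 0.299]
orientation: [-0.0, 0.707, 0.707, 0.0]
wrist_force: [0.0, 0.1, -1.8]
finger_gap: 0.0512
grip_force: 47.8
```

>>> {"method": "carry_out", "body": {
  "series": [
    {"travel":[0.06,1,0],"delta_rot":[0,0,0],"fingers":1},
    {"travel":[0.06,1,0],"delta_rot":[0,0,0],"fingers":1},
    {"travel":[0.06,1,0],"delta_rot":[0,0,0],"fingers":1},
    {"travel":[0.06,1,0],"delta_rot":[0,0,0],"fingers":1},
    {"travel":[0.06,1,0],"delta_rot":[0,0,0],"fingers":1}
  ]
}}

```text
clock: 57.52
tcp_pos: [0.435, 0.2376, 0.299]
orientation: [-0.0, 0.707, 0.707, -0.0]
wrist_force: [-0.0, -0.5, -3.0]
finger_gap: 0.0513
grip_force: 47.8
```

>>> {"method": "carry_out", "body": {
  "series": [
    {"travel":[0.06,1,0],"delta_rot":[0,0,0],"fingers":1},
    {"travel":[0.06,1,0],"delta_rot":[0,0,0],"fingers":1},
    {"travel":[0.04,1,0],"delta_rot":[0,0,0],"fingers":1},
    {"travel":[0,0.88,0],"delta_rot":[0,0,0],"fingers":1},
    {"travel":[0,0,0],"delta_rot":[0,0,0],"fingers":1}
  ]
}}

```text
clock: 58.15
tcp_pos: [0.4389, 0.3349, 0.2985]
orientation: [-0.0, 0.706, 0.708, -0.0]
wrist_force: [0.3, 0.3, -3.0]
finger_gap: 0.0512
grip_force: 47.8
```

>>> {"method": "carry_out", "body": {
  "series": [
    {"travel":[0,0,0],"delta_rot":[0,0,0],"fingers":1},
    {"travel":[0,0,0],"delta_rot":[0,0,0],"fingers":1}
  ]
}}

```text
clock: 58.4
tcp_pos: [0.4391, 0.333, 0.299]
orientation: [0.0, 0.707, 0.707, -0.0]
wrist_force: [0.6, -1.0, -2.5]
finger_gap: 0.0507
grip_force: 47.8
```

>>> {"method": "carry_out", "body": {
  "series": [
    {"travel":[0,0,-1],"delta_rot":[0,0,0],"fingers":1},
    {"travel":[0,0,-1],"delta_rot":[0,0,0],"fingers":1},
    {"travel":[0,0,-1],"delta_rot":[0,0,0],"fingers":1},
    {"travel":[0,0,-1],"delta_rot":[0,0,0],"fingers":1},
    {"travel":[0,0,-0.6],"delta_rot":[0,0,0],"fingers":1}
  ]
}}

```text
clock: 59.02
tcp_pos: [0.4387, 0.3328, 0.1827]
orientation: [-0.0, 0.707, 0.707, -0.001]
wrist_force: [0.3, -0.6, -3.3]
finger_gap: 0.0514
grip_force: 47.7
```

>>> {"method": "carry_out", "body": {
  "series": [
    {"travel":[0,0,-0.12],"delta_rot":[0,0,0],"fingers":1},
    {"travel":[0,0,0],"delta_rot":[0,0,0],"fingers":1},
    {"travel":[0,0,0],"delta_rot":[0,0,0],"fingers":1},
    {"travel":[0,0,0],"delta_rot":[0,0,0],"fingers":1}
  ]
}}

```text
clock: 59.52
tcp_pos: [0.4395, 0.3339, 0.1816]
orientation: [0.0, 0.707, 0.707, 0.001]
wrist_force: [0.2, -0.1, -2.7]
finger_gap: 0.0509
grip_force: 47.7
```

>>> {"method": "carry_out", "body": {
  "series": [
    {"travel":[0,0,-0.1],"delta_rot":[0,0,0],"fingers":1},
    {"travel":[0,0,-0.06],"delta_rot":[0,0,0],"fingers":1},
    {"travel":[0,0,-0.04],"delta_rot":[0,0,0],"fingers":1},
    {"travel":[0,0,-0.04],"delta_rot":[0,0,0],"fingers":1},
    {"travel":[0,0,0],"delta_rot":[0,0,0],"fingers":1}
  ]
}}

```text
clock: 60.15
tcp_pos: [0.439, 0.334, 0.1761]
orientation: [-0.0, 0.707, 0.707, 0.001]
wrist_force: [-2.7, -1.1, 5.7]
finger_gap: 0.051
grip_force: 48.9
```

>>> {"method": "carry_out", "body": {
  "series": [
    {"travel":[0,0,0],"delta_rot":[0,0,0],"fingers":-1},
    {"travel":[0,0,0],"delta_rot":[0,0,0],"fingers":-1},
    {"travel":[0,0,0],"delta_rot":[0,0,0],"fingers":-1},
    {"travel":[0,0,0.6],"delta_rot":[0,0,0],"fingers":-1},
    {"travel":[0,0,1],"delta_rot":[0,0,0],"fingers":-1}
  ]
}}

```text
clock: 60.78
tcp_pos: [0.4387, 0.3334, 0.2153]
orientation: [-0.0, 0.707, 0.707, -0.001]
wrist_force: [0.5, 0.6, 0.8]
finger_gap: 0.0853
grip_force: 0.0
```

>>> {"method": "carry_out", "body": {
  "series": [
    {"travel":[0,0,1],"delta_rot":[0,0,0],"fingers":-1},
    {"travel":[0,0,1],"delta_rot":[0,0,0],"fingers":-1},
    {"travel":[0.1,-0.8,1],"delta_rot":[0,0,0],"fingers":-1},
    {"travel":[0.1,-0.8,1],"delta_rot":[0,0,0],"fingers":-1},
    {"travel":[0.1,-0.8,0.6],"delta_rot":[0,0,0],"fingers":-1}
  ]
}}

```text
clock: 61.4
tcp_pos: [0.4471, 0.2731, 0.3321]
orientation: [0.001, 0.707, 0.707, 0.001]
wrist_force: [0.9, -0.7, 0.9]
finger_gap: 0.0853
grip_force: 0.0
```

>>> {"method": "carry_out", "body": {
  "series": [
    {"travel":[0.1,-0.96,0],"delta_rot":[0,0,0],"fingers":-1},
    {"travel":[0,0,0],"delta_rot":[0,0,0],"fingers":-1},
    {"travel":[0,0,0],"delta_rot":[0,0,0],"fingers":-1}
  ]
}}

```text
clock: 61.78
tcp_pos: [0.449, 0.2497, 0.3298]
orientation: [-0.0, 0.707, 0.707, 0.0]
wrist_force: [-0.5, 0.2, -0.6]
finger_gap: 0.0856
grip_force: 0.0
```

Run:
```python
from h import *
s=env.get_state();print(s['tcp_pos'].round(4),s['clock'])
for n,f in(('wrist','z0'),('scene','z1'),('side','z2')): snap(n,f)
def cen(f):
    t=load(f);hsv=cv2.cvtColor(t['color'],cv2.COLOR_RGB2HSV)
    red=cv2.inRange(hsv,(0,90,60),(10,255,255))|cv2.inRange(hsv,(170,90,60),(180,255,255));red[:,:225]=0;red[260:]=0;red[:150]=0;red[:,330:]=0
    c=max(cv2.findContours(red,0,2)[0],key=cv2.contourArea);e=cv2.fitEllipse(cv2.convexHull(c))
    g=cv2.medianBlur(cv2.cvtColor(t['color'],cv2.COLOR_RGB2GRAY),5)
    h=cv2.HoughCircles(g,cv2.HOUGH_GRADIENT,1,60,param1=80,param2=18,minRadius=29,maxRadius=38)[0]
    h=[k for k in h if 225<k[0]<295 and 50<k[1]<130]
    print(f,'lid',onz(t,*e[0],.088).round(4),'cap',[(k.tolist(),onz(t,k[0],k[1],.204).round(4)) for k in h])
cen('tray');cen('z0')
a=cv2.imread('pics/z0.png')[20:280,160:420];b=cv2.imread('pics/z1.png')[150:280,210:340];c=cv2.imread('pics/z2.png')[140:300,200:360];d=cv2.imread('pics/z2.png')[140:240,230:330]
b,c,d=[cv2.resize(i,(390,300),interpolation=cv2.INTER_CUBIC) for i in(b,c,d)]
cv2.imwrite('pics/final.png',np.vstack([np.hstack([cv2.resize(a,(390,300)),b]),np.hstack([c,d])]))
```

```text
[0.449  0.2497 0.3298] 61.775
tray lid [0.4463 0.2321 0.088 ] cap [([254.5, 86.5, 33.0], array([0.4375, 0.3355, 0.204 ]))]
z0 lid [0.4472 0.2326 0.088 ] cap [([252.5, 84.5, 34.099998474121094], array([0.4358, 0.3364, 0.204 ]))]
```

View pics/final.png

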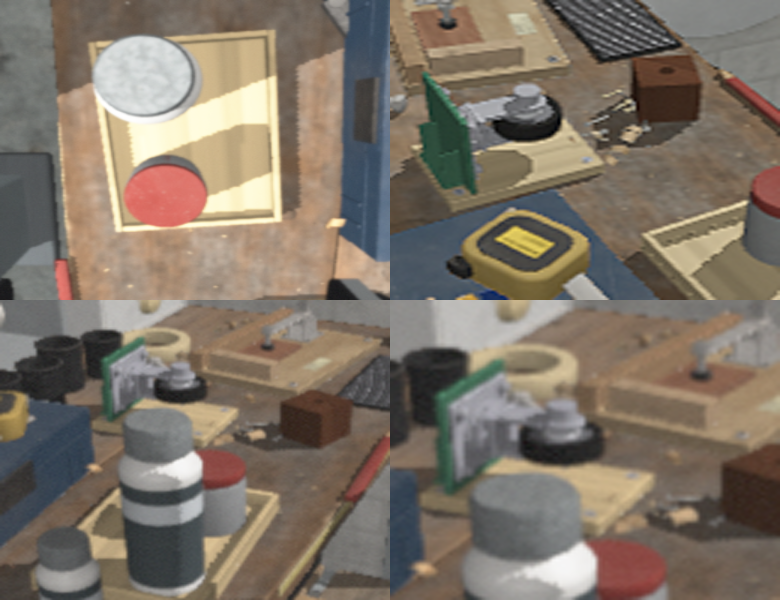

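The final views show both containers upright in the tray, within about 2 mm of where they started. The wheel is in the fork with the pin's head resting on the upper arm, and the block is empty. Handing in.

```bash
python3 -c "
from workcell import env
print(env.hand_in())"
```

```text
the job is handed in; nothing more can be done
None
```

The job is handed in after about 62 s of robot time: the wheel is in the castor's fork with the axle pin seated, and the spray can and pot are back upright in the tray, within about 2 mm of where they stood.

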